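# Close up the coffee corner

### The arm

A 7-joint arm with a two-finger parallel gripper is mounted at the origin on the work surface. World frame = base frame: x ahead of the robot, y to its left, z up, the work surface at z = 0. Lengths are in m, angles in rad, forces in N, time in s.
With the tool pointing down it reaches from about 0.4 to 0.875 m from the base axis. Payload 6.5 kg.
Tool frame: the origin (TCP) lies midway between the tips of the shut fingers; the grasp point (between the pads) lies 19 mm behind it; z points along the fingers, y is the line along which they close (so a half turn about z gives the same grasp; the last joint's range is limited). The gripper opens to 88 mm and grips with 3 to 60 N. Pads are 18 mm wide; open, the fingers measure 123 mm over their backs; the gripper's body (75 mm by 187 mm) begins 45 mm behind the grasp point.
Start: joints at [-1.353, 0.536, -0.004, 1.538, 0.003, 1.067, -0.071], TCP at [0.182, 0.624, 0.239] pointing down, gripper open.
Joint ranges: [-2.7, 2.7], [-0.37, 2.16], [-1.27, 1.26], [0.24, 2.4], [-1.31, 4.45], [0.19, 1.91], [-2.76, 2.76]. Speed limits (rad/s): [2.39, 2.39, 3.14, 3.14, 3.14, 3.14, 3.14].

### API

Orientations are given as a unit quaternion [w, x, y, z].
In Python, from workcell import manip gives the robot as it stands.
- The arm moves only by the tool send_rows, never from a script. Its argument "moves" is text: rows parted by semicolons, each of 4 numbers parted by spaces: the shift along the tool's x, y, z in cm, then the turn about the tool's z in rad. A call has exactly 8 rows; each row shifts and turns the commanded pose from where the row before left it, along the tool's axes as they then stand; what a row does not reach is not made up. A row lasts 1/12 s, in which the tool goes at most 41.7 mm and 7.16 degrees, less where a joint would pass 70% of its speed; a pose out of reach is approached as far as the arm can. A call is refused whole if a number of a shift passes 4.17 or a number of a turn 0.125, either way. A call with a gripper value outside its range is refused whole. "gripper" is the opening, from -1 (shut) to 1 (fully open), set as the call begins (left out, the last holds). The fingers move at their own pace and stop on an object; "newtons" is the grip in N (left out, the last holds). Time passes only in rows, so rows that do not move let the fingers close, or fill a call up. It gives the time, the measured TCP pose, the force, the opening and the grip force at its end, in the units of the state.
- manip.sense(): the state, without advancing time (a new reading comes with each control period).
- manip.snapshot(name): name is "scene" or "top" or "wrist"; returns the picture (384x512x3 uint8, red, green, blue); there is no depth.
- manip.calibration(name): a dict with "vertical_fov" (degrees; the focal length in pixels is half the picture's height over the tangent of half this angle, whatever the lens; pixels are square), "cx", "cy" (the principal point, pixels), "k1" (the pictures are not rectified: a ray, as slopes to the right and down, at radius r is drawn at 1 + k1 r^2 times it, then the intrinsics apply), "pose" (4x4, takes a point from camera to world coordinates); the wrist camera has in their place "hand_eye" (4x4, takes a point from camera to tool coordinates, whose origin is the TCP and whose axes are the flange's). Camera axes: x right, y down, z forward; pixel columns grow to the right and rows downward; lengths in m; the calibration is good to about 2 mm. A picture is of the moment at which its call begins: read the wrist's pose just before it. calibration takes no time and is no camera call.
- manip.close_job(): hands the job in; it is judged then, once.
Trained networks look in the newest picture that a camera, given by its name, has taken for a name from the list of things; names that differ only in an ending like _2 or _b are one class to them, and where a whole thing is asked for, a point or a joint stands for the part that bears it (a point fixed in the world has none). Each returns a list of dicts, best first, with "conf" (0 to 1); they miss things now and then, are a little off and sometimes report something else, mostly with a low value. They report only what shows in the picture. A call takes as long as a camera call. They do not tell look-alikes from the thing itself.
- manip.spot_in(camera, label): "extent" ([left, top, right, bottom] in pixels, round what is visible of it).
The state is a dict: "time_s": time; "joint_positions": joint angles; "joint_velocities": joint speeds; "joint_efforts": joint torques, N m; "eef_pos": TCP position; "tool_rot": TCP orientation; "wrist_force": force on the tool from outside, world axes, zero at the start; "torque": the same for the moment, N m; "width": finger opening in m; "gripper_force": force on a finger pad.
Only numpy, scipy, OpenCV 4.12 (cv2) and the standard library are available. Lean on these libraries where they do the work, as an engineer would, in place of code of your own. Each camera call takes 0.05 s, during which the arm holds its last target. There are 200 camera calls.

### The job

Close up the coffee corner: first lift the lever on top of the coffee machine all the way up so that its pod chamber can dry, and leave it up. Then take the blue mug out from under the spout, stand it gently upright on the counter and let go of it, and finally hang it by its handle on the hook of the stand. Leave the other things on the counter where they are.

Things in the scene. Friction and masses are not known exactly. Their poses are not given: they have to be found in the camera images.
- mug: blue mug, 68 dia, 82 high, wall 4, about 220 g; starts on the drip tray under the spout. Origin: centre of underside, z up its axis. Handle along its own -x: a squared loop in the xz plane, 11 thick along y, of 8 mm bars: top bar z 66 to 74, bottom bar z 16 to 24, outer bar x -60 to -68; its hole is 26 wide (x -34 to -60), 42 high (z 24 to 66)
- mug_handle (a point): centre of the hole in the mug's handle (47 from the mug's axis, 45 above its underside); axes as the mug's, so the hole runs along y
- machine: black coffee pod machine, fixed. Origin: on the counter below the spout; front = its own -x. Drip tray x -60 to +65, y +-70, top 15 above the counter. Column behind, x +60 to +275, y +-75, 225 high. Head over the mug: x -15 to +65, y +-55, z 125 to 205; steel spout reaches down to z = 112
- lever (a joint): pod lever on top of the head (rad): 0 = lowered, pointing forward (-x of the machine) and 10 degrees below level; grows as the tip rises; 1.75 = fully raised (upright). Stiff hinge: stays where it is left
- lever_tip (a point): middle of the red grip of the lever: grip 34 long, 16 wide (along the machine's y), 14 thick, centred 95 from the pivot and ending 112 from it. Axes turn with the lever: at joint 0 they are the machine's
- lever_pivot (a point): the lever's hinge axis, which lies along the machine's y, 12 behind the spout and 214 above the counter
- stand: dark steel hook stand, fixed: round foot 110 dia x 12 high, post 12 dia, 208 high, one hook. Origin: under the post; the rubber-sleeved hook arm, 8 dia, runs level from the post along the stand's own -x for 85 with its axis 200 above the counter, then its end turns up
- hook_seat (a point): on the axis of the level hook arm, 60 out from the post; axes as the stand's
- hook_tip (a point): end of the upturned hook tip, 98 out from the post, 18 above the arm's axis (metal reaches 4 higher)
- sugar_jar: amber glass sugar jar with steel lid, 66 dia x 90 high; bystander, origin at the centre of its underside
- spoon: steel spoon lying flat on the counter, 150 long along its own x; bystander, origin in its underside
- pod_caddy: grey open caddy of coffee pods, 110 x 90 x 50 high; bystander, origin at the centre of its underside
- kettle: white electric kettle, 140 dia x 190 high, handle at its +y; bystander, origin at the centre of its underside
- canister: white canister with wooden lid, 90 dia x 140 high; bystander, origin at the centre of its underside
- cutlery_pot: black square pot of cutlery, 85 x 85 x 120 high, about 210 with the cutlery; bystander, origin at the centre of its underside
- bowl: white bowl, 120 dia x 50 high; bystander, origin at the centre of its underside
There are look-alikes about, which are no part of the job. Leave any red look-alike of the mug alone.

How it is judged:
By the outcome, as a careful person would: the job done as asked, in the order asked, and still so for the second after the job is handed in, with the robot touching nothing.
It also fails if it takes over 72 s, if anything falls off the work surface, if the arm or the gripper's body presses on something with over 40 N, if the wrist force passes 120 N, or if a joint passes its speed limit or range.

## Working session

There is one attempt and no reset: what is moved stays moved. The work goes in short steps, Python scripts to look and compute and a tool call to move; the robot and the scene stay as the last step left them, time stands still between calls to the robot, and variables do not carry over. Pictures are saved under pics/ and viewed, at most 10 in all, crops included, and the job is handed in when it is done.

Besides the shell and the picture viewer there is one more tool, called after "Request:" as a command line: name --argument value ..., lists and objects as JSON in quotes. send_rows: Moves the arm, as the interface text tells. Its arguments: {"type":"object","properties":{"moves":{"type":"string"},"gripper":{"type":"number"},"newtons":{"type":"number"}},"required":["moves"]}

```bash
ls; mkdir -p pics
cat > h.py <<'E'
import numpy as np, cv2
from workcell import manip
def K(n):
    c=manip.calibration(n); f=192/np.tan(np.radians(c['vertical_fov'])/2); return c,f
def ray(n,uv,T=None):
    c,f=K(n); T=np.array(c['pose']) if T is None else T
    d=np.array([(uv[0]-c['cx'])/f,(uv[1]-c['cy'])/f]); s=d.copy()
    for _ in range(20): s=d/(1+c['k1']*(s@s))
    return T[:3,3],T[:3,:3]@np.array([s[0],s[1],1])
def proj(n,P,T=None):
    c,f=K(n); T=np.array(c['pose']) if T is None else T
    p=T[:3,:3].T@(np.asarray(P)-T[:3,3]); s=p[:2]/p[2]; s=s*(1+c['k1']*(s@s)); return s*f+[c['cx'],c['cy']]
def onz(n,uv,z,T=None):
    o,d=ray(n,uv,T); return o+d*(z-o[2])/d[2]
def tri(obs):
    A=np.zeros((3,3));b=np.zeros(3)
    for n,uv in obs:
        o,d=ray(n,uv); d=d/np.linalg.norm(d); M=np.eye(3)-np.outer(d,d); A+=M;b+=M@o
    return np.linalg.solve(A,b)
E
python3 - <<'E'
from h import *
for n in ('scene','top'):
    im=manip.snapshot(n); cv2.imwrite(f'pics/{n}0.png',cv2.resize(im[:,:,::-1],(800,600),interpolation=cv2.INTER_CUBIC))
    c=manip.calibration(n);print(n,c['vertical_fov'],c['k1'],np.round(c['pose'],3).tolist())
    for l in ('mug','machine','lever_tip','stand','hook_tip','sugar_jar','spoon','pod_caddy','kettle','canister','cutlery_pot','bowl'):
        print(l,[(round(d['conf'],2),np.round(d['extent']).astype(int).tolist()) for d in manip.spot_in(n,l)][:3])
print(manip.calibration('wrist')['hand_eye']); s=manip.sense();print(s['time_s'],s['eef_pos'],s['tool_rot'])
E
```

```text
pics
scene 44.698115120366865 -0.15996732658845786 [[-0.516, 0.694, -0.503, 1.123], [0.857, 0.426, -0.29, 0.307], [0.013, -0.58, -0.814, 1.128], [0.0, 0.0, 0.0, 1.0]]
mug [(0.83, [335, 213, 371, 255]), (0.69, [235, 246, 260, 279]), (0.56, [355, 163, 378, 203])]
machine [(0.58, [325, 180, 482, 296])]
lever_tip [(0.77, [327, 182, 378, 201])]
stand [(0.67, [140, 126, 180, 212])]
hook_tip [(0.79, [137, 121, 177, 214]), (0.44, [325, 184, 479, 295])]
sugar_jar [(0.61, [234, 246, 261, 278])]
spoon [(0.9, [261, 186, 307, 222])]
pod_caddy [(0.67, [147, 117, 180, 158])]
kettle [(0.77, [226, 275, 285, 363])]
canister [(0.56, [100, 198, 142, 250])]
cutlery_pot [(0.89, [136, 240, 206, 310])]
bowl [(0.64, [304, 323, 355, 366]), (0.46, [235, 246, 258, 280])]
top 45.83821653084463 -0.1254220594414531 [[0.002, -0.994, 0.112, 0.372], [-1.0, -0.001, 0.005, -0.063], [-0.004, -0.112, -0.994, 1.529], [0.0, 0.0, 0.0, 1.0]]
mug [(0.82, [166, 254, 185, 285]), (0.74, [158, 201, 180, 224]), (0.56, [209, 211, 248, 229])]
machine [(0.62, [64, 192, 183, 251])]
lever_tip [(0.56, [140, 209, 182, 219])]
stand [(0.62
[... 188 characters left out ...]
94])]
spoon [(0.66, [208, 212, 249, 226]), (0.26, [215, 142, 235, 164])]
pod_caddy [(0.73, [336, 202, 377, 249]), (0.5, [142, 208, 182, 218]), (0.18, [170, 77, 217, 135])]
kettle [(0.85, [173, 76, 219, 138])]
canister [(0.88, [307, 106, 342, 140])]
cutlery_pot [(0.65, [238, 83, 281, 130])]
bowl [(0.76, [124, 110, 160, 145])]
[[ 3.44572933e-04 -9.55479033e-01 -2.95058804e-01  7.68515369e-02]
 [ 9.99999737e-01  1.40704182e-04  7.12173110e-04 -7.28532047e-04]
 [-6.38950467e-04 -2.95058972e-01  9.55478830e-01 -1.45668562e-01]
 [ 0.00000000e+00  0.00000000e+00  0.00000000e+00  1.00000000e+00]]
1.3 [0.18201864 0.62397782 0.23872781] [ 1.59711316e-05  1.41432038e-01  9.89947968e-01 -3.95891541e-06]
```

View pics/scene0.png

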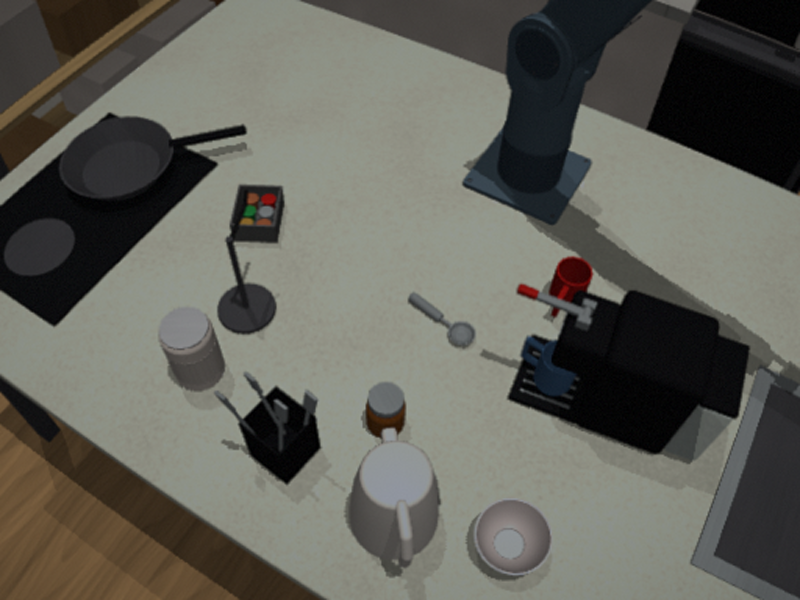

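View pics/top0.png

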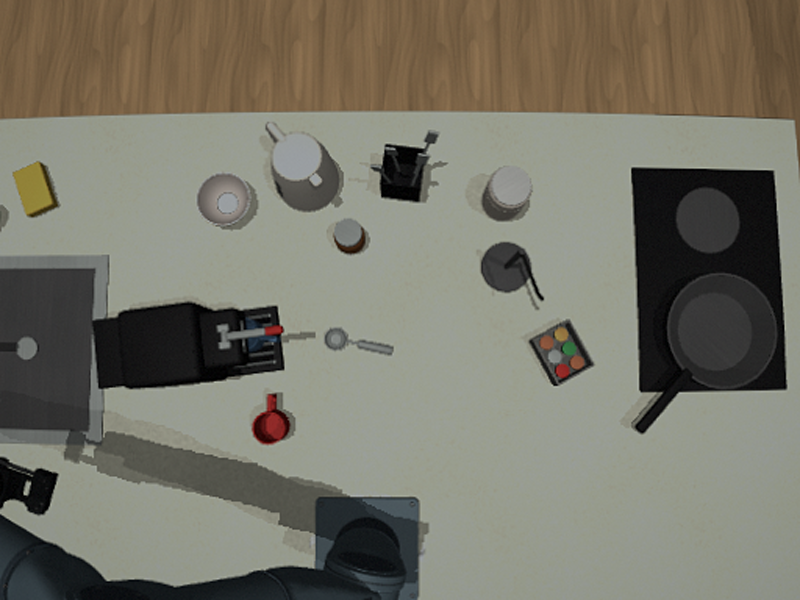

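Scene view (800x600 px): the blue mug is under the head at (552,365), its handle at about (533,350). The red look-alike is at (572,280). The lever grip is at (527,291), and the stand foot at (247,307) with its hook end near (230,235). In the top view the blue mug is at (262,335) and the red one at (270,425), which stands free on the counter. The blue one under the spout is the one meant. I'll confirm that in an enlarged composite crop.

Run:
```python
from h import *
out=np.zeros((600,800,3),np.uint8)
def tile(n,x,y,w,h,X,Y,W,H):
    im=cv2.imread(f'pics/{n}0.png'); 
    t=cv2.resize(im[int(y*1.5625):int((y+h)*1.5625),int(x*1.5625):int((x+w)*1.5625)],(W,H),interpolation=cv2.INTER_CUBIC); t=cv2.convertScaleAbs(t,alpha=1.7,beta=15)
    s=W/w
    for g in range(int(np.ceil(x/10)*10),x+w,10):
        cv2.line(t,(int((g-x)*s),0),(int((g-x)*s),6),(0,0,255),1); cv2.putText(t,str(g),(int((g-x)*s),16),0,.33,(0,0,255),1)
    for g in range(int(np.ceil(y/10)*10),y+h,10):
        cv2.line(t,(0,int((g-y)*s)),(6,int((g-y)*s)),(0,0,255),1); cv2.putText(t,str(g),(8,int((g-y)*s)+4),0,.33,(0,0,255),1)
    out[Y:Y+H,X:X+W]=t
tile('scene',320,155,100,120,0,0,400,480)
tile('top',130,185,80,60,400,0,400,300)
tile('top',300,145,60,60,400,300,300,300)
tile('scene',134,140,50,75,700,300,100,150)
cv2.imwrite('pics/comp.png',out)
```

```text
(no output)
```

View pics/comp.png

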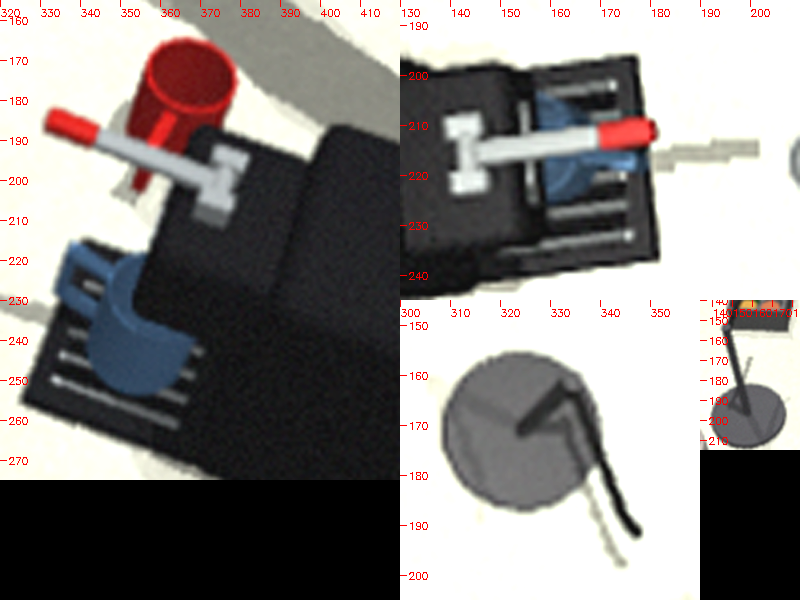

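The crop shows the blue mug under the head, with its handle facing the front of the machine. In scene coordinates the handle is at about (336,224). The red mug is a separate look-alike on the counter at (367,180). The stand's foot centre is at top (324.6,171), its post top at (332.6,162.6) and its hook tip at (347.6,191.6). Next I'll compute the poses.

```bash
cat > fit.py <<'E'
from h import *
from scipy.optimize import least_squares, minimize
def W(p,P):
    c,s=np.cos(p[2]),np.sin(p[2]); P=np.atleast_2d(P); return np.c_[p[0]+c*P[:,0]-s*P[:,1],p[1]+s*P[:,0]+c*P[:,1],P[:,2]]
a=np.radians(10)
mach=[('top',(177,196),(-60,None,15)),]
g=[12-95*np.cos(a),0,214-95*np.sin(a)]; e=[12-112*np.cos(a),0,214-112*np.sin(a)]
obs=[('top',(175.6,211.6),g),('scene',(338,187),g),('top',(143.6,215.4),[12,0,214]),('scene',(375.5,199.5),[12,0,214]),
('top',(177,196),[-60,-70,15]),('top',(181.6,236.6),[-60,70,15]),('scene',(325.5,255.5),[-60,-70,15]),('scene',(341,214.5),[-60,70,15])]
def fit(obs,x0):
    def r(p): return np.concatenate([proj(n,W(p,np.array(P)/1000)[0])-uv for n,uv,P in obs])
    best=None
    for y in np.arange(-3,3.2,.5):
        s=least_squares(r,[*x0,y],loss='soft_l1')
        if best is None or s.cost<best.cost: best=s
    return best.x,np.round(r(best.x).reshape(-1,2),1)
if __name__=='__main__':
    m,r=fit(obs,onz('top',(165,215),.1)[:2]);
    # allow tray handedness
    o2=[(n,uv,(P[0],-P[1],P[2])) for n,uv,P in obs]; m2,r2=fit(o2,onz('top',(165,215),.1)[:2])
    print('machine',m.round(4),r.tolist(),'\n alt',m2.round(4),r2.tolist())
    so=[('top',(324.6,171.2),[0,0,12]),('top',(332.6,162.6),[0,0,208]),('top',(347.3,191.6),[-98,0,220]),
     ('scene',(146,198),[0,0,12])]
    st,r=fit(so,onz('top',(324.6,171.2),.012)[:2]); print('stand',st.round(4),r.tolist())
    tip=W(st,[[-.098,0,.218]])[0]; print('tip',tip, 'scene px',proj('scene',tip), 'posttop scene',proj('scene',[*st[:2],.208]))
    for l,uv,z in [('jar',(224.5,153),.05),('spoon',(229,219),0),('caddy',(356,225),.05),('canister',(324,124),.14),('redmug',(174,272),.08)]: print(l,onz('top',uv,z).round(3))
    # mug: blue mask fit
    ims={n:cv2.resize(cv2.imread(f'pics/{n}0.png'),(512,384),interpolation=cv2.INTER_AREA).astype(int) for n in ('scene','top')}
    masks={n:((i[:,:,0]>i[:,:,2]+22)&(i[:,:,0]>i[:,:,1]+6)) for n,i in ims.items()}
    M={}
    for n,b in (('scene',(325,205,385,265)),('top',(150,195,195,240))):
        q=np.zeros((384,512),bool); q[b[1]:b[3],b[0]:b[2]]=masks[n][b[1]:b[3],b[0]:b[2]]; M[n]=q; ys,xs=np.where(q); print(n,q.sum(),xs.min(),xs.max(),ys.min(),ys.max())
    best=m if abs(r).max()>=0 else m
    np.savez('fit.npz',m=m,m2=m2,st=st,ms=M['scene'],mt=M['top'])
E
python3 fit.py
```

```text
Traceback (most recent call last):
  File "fit.py", line 18, in <module>
    m,r=fit(obs,onz('top',(165,215),.1)[:2]);
        ~~~^^^^^^^^^^^^^^^^^^^^^^^^^^^^^^^^^
  File "fit.py", line 14, in fit
    s=least_squares(r,[*x0,y],loss='soft_l1')
  File "fit.py", line 11, in r
    def r(p): return np.concatenate([proj(n,W(p,np.array(P)/1000)[0])-uv for n,uv,P in obs])
                                     ~~~~^^^^^^^^^^^^^^^^^^^^^^^^^^^^
  File "h.py", line 11, in proj
    c,f=K(n); T=np.array(c['pose']) if T is None else T
        ~^^^
  File "h.py", line 4, in K
    c=manip.calibration(n); f=192/np.tan(np.radians(c['vertical_fov'])/2); return c,f
ValueError: time passes only in moves, steps and waits
```

```bash
python3 - <<'E'
s=open('h.py').read()
s=s.replace("def K(n):\n    c=","import functools\n@functools.cache\ndef K(n):\n    c=")
open('h.py','w').write(s)
E
python3 fit.py
```

```text
machine [0.4386 0.2487 1.7077] [[-0.5, 0.6], [-1.4, 4.7], [-1.0, 0.7], [-0.7, 1.1], [-1.4, -0.4], [-1.0, 0.4], [-0.4, -2.8], [-0.8, -2.2]] 
 alt [ 0.4563  0.1313 -1.4494] [[-15.4, 1.6], [15.6, 11.5], [47.1, -6.3], [-57.1, -17.9], [-1.5, -1.1], [-1.8, -0.2], [-0.6, -2.0], [-0.2, -1.3]]
stand [ 0.6014 -0.3021  0.3557] [[-0.5, -0.4], [1.7, -1.6], [-0.1, -0.2], [10.4, -2.9]]
tip [ 0.50954961 -0.33618969  0.218     ] scene px [156.19245456 121.8404909 ] posttop scene [145.30204423 151.95801733]
jar [0.655 0.033 0.05 ]
spoon [0.439 0.019 0.   ]
caddy [ 0.417 -0.399  0.05 ]
canister [ 0.731 -0.285  0.14 ]
redmug [0.266 0.189 0.08 ]
scene 541 335 367 215 252
top 111 158 177 204 223
```

```bash
cat > mug.py <<'E'
from fit import *
so=[('top',(324.6,171.2),[0,0,12]),('top',(332.6,162.6),[0,0,208]),('top',(347.3,191.6),[-98,0,220]),('scene',(158.5,197.5),[0,0,12]),('scene',(147.5,152),[0,0,206])]
st,r=fit(so,onz('top',(324.6,171.2),.012)[:2]); print('stand',st.round(4),r.tolist())
print('grip',tri([('top',(175.6,211.6)),('scene',(338,187))]),'pivot',tri([('top',(143.6,215.4)),('scene',(375.5,199.5))]))
f=np.load('fit.npz'); m=f['m']; M={'scene':f['ms'],'top':f['mt']}
print('model grip',W(m,np.array([g])/1000),'model pivot',W(m,[[.012,0,.214]]))
def box(x,y,z): return np.array([[i,j,k] for i in x for j in y for k in z])/1000
def hull(img,n,P,v):
    q=np.array([proj(n,p) for p in P]); cv2.fillConvexPoly(img,cv2.convexHull((q*4*8).round().astype(np.int32)),v,shift=3)
t=np.linspace(0,2*np.pi,24)
cyl=np.array([[34*np.cos(a),34*np.sin(a),z] for a in t for z in (0,82)])/1000
bars=[box((-68,-32),(-5.5,5.5),(66,74)),box((-68,-32),(-5.5,5.5),(16,24)),box((-68,-60),(-5.5,5.5),(16,74))]
occ={}
for n in M:
    o=np.zeros((384*4,512*4),np.uint8); hull(o,n,W(m,box((-15,65),(-55,55),(125,205))),1)
    if n=='top': hull(o,n,W(m,np.vstack([box((12-112,12),(-9,9),(195,210))])),1)
    occ[n]=o
def render(p):
    R={}
    for n in M:
        o=np.zeros((384*4,512*4),np.uint8)
        for B in [cyl]+bars: P=W(p,B); P[:,2]+=.015; hull(o,n,P,1)
        o[occ[n]>0]=0; R[n]=cv2.resize(o.astype(np.float32),(512,384),interpolation=cv2.INTER_AREA)
    return R
def cost(p):
    R=render(p); return sum(np.abs(R[n]-M[n]).sum() for n in M)
best=(1e9,None)
for dx in (-.02,0,.02):
  for dy in (-.02,0,.02):
    for dw in (-.6,-.3,0,.3):
      s=minimize(cost,[m[0]+dx,m[1]+dy,m[2]+dw],method='Nelder-Mead',options=dict(initial_simplex=np.array([[m[0]+dx,m[1]+dy,m[2]+dw]]+[[m[0]+dx+a,m[1]+dy+b,m[2]+dw+c] for a,b,c in ((.01,0,0),(0,.01,0),(0,0,.2))]),maxfev=60))
      if s.fun<best[0]: best=(s.fun,s.x)
print('mug',best, {n:(cost(best[1])) for n in ['x']})
np.savez('fit2.npz',m=m,st=st,mug=best[1])
R=render(best[1])
for n in M: print(n,np.abs(R[n]-M[n]).sum(),M[n].sum(),R[n].sum())
E
time python3 mug.py
```

```text
stand [ 0.5987 -0.2976 -5.8748] [[-1.8, 0.4], [0.2, -0.7], [0.1, 0.1], [-0.3, -2.4], [-0.1, 0.4]]
grip [0.4494658  0.16557688 0.21542306] pivot [0.43785733 0.25889793 0.2188269 ]
model grip [[0.44972685 0.16788084 0.19750342]] model pivot [[0.43695594 0.26056183 0.214     ]]
mug (np.float64(227.75), array([0.4461237 , 0.2557969 , 1.51549069])) {'x': np.float32(227.75)}
scene 154.375 541 629.75
top 73.375 111 130.875
real	0m38.733s
user	0m31.767s
sys	0m17.672s
```

```bash
cat > plan.py <<'E'
import numpy as np, sys
from h import manip
def yaw_of(q):
    w,x,y,z=q; return np.arctan2(1-2*(x*x+z*z), 2*(x*y-w*z))  # yaw of tool y
def plan(wps,step=4.0,ang=.12,cur=None,dec=2):
    """wps: list of (x,y,z,yaw_of_tool_y, [step]) world; prints calls of 8 rows"""
    s=manip.sense(); p=np.array(s['eef_pos'])*100; yw=yaw_of(s['tool_rot'])
    if cur is not None: p=np.array(cur[:3])*100; yw=cur[3]
    rows=[]
    for w in wps:
        t=np.array(w[:3])*100; dy=(w[3]-yw+np.pi)%(2*np.pi)-np.pi if len(w)<6 else w[5]
        st=w[4] if len(w)>4 else step
        n=max(int(np.ceil(max(np.linalg.norm(t-p)/st-1e-3,abs(dy)/ang-1e-3))),1); p0,y0=p.copy(),yw
        for i in range(n):
            tgt=p0+(t-p0)*(i+1)/n; ty=y0+dy*(i+1)/n; d=tgt-p
            Y=np.array([np.cos(yw),np.sin(yw),0]); Z=np.array([0,0,-1.]); X=np.cross(Y,Z)
            r=np.round([d@X,d@Y,d@Z],dec); turn=np.round(-(ty-yw),3)
            rows.append((*r,turn)); p=p+r[0]*X+r[1]*Y+r[2]*Z; yw=yw-turn
    while len(rows)%8: rows.append((0,0,0,0))
    for i in range(0,len(rows),8): print('; '.join(' '.join('%g'%v for v in r) for r in rows[i:i+8]))
    print('end',p.round(2),round(yw,3))
def st():
    s=manip.sense(); print('t',s['time_s'],'pos',np.round(s['eef_pos'],4),'yaw',round(float(yaw_of(s['tool_rot'])),3),'F',np.round(s['wrist_force'],1),'w',s['width'],'gf',s['gripper_force'],'j',np.round(s['joint_positions'],2)); return s
E
python3 - <<'E'
from plan import *
st()
plan([(.19,.60,.31,1.287),(.4495,.166,.31,.137)])
E
```

```text
t 1.3 pos [0.182  0.624  0.2387] yaw 1.287 F [ 0.4 -0.3 -0.6] w 0.08851078009919991 gf 0.0 j [-1.35  0.54 -0.    1.54  0.    1.07 -0.07]
-0.72 -1.04 -3.56 -0; -0.72 -1.04 -3.57 -0; -2.85 -2.65 0 0.088; -3.07 -2.38 0 0.089; -3.28 -2.1 0 0.088; -3.44 -1.81 0 0.089; -3.59 -1.49 0 0.088; -3.71 -1.18 0 0.089
-3.8 -0.83 0 0.088; -3.86 -0.5 0 0.089; -3.88 -0.16 0 0.088; -3.89 0.19 0 0.089; -3.85 0.53 0 0.088; -3.79 0.86 0 0.089; -3.7 1.21 0 0.088; 0 0 0 0
end [44.95 16.6  31.  ] 0.137
```

Request:
send_rows --moves "-0.72 -1.04 -3.56 0; -0.72 -1.04 -3.57 0; -2.85 -2.65 0 0.088; -3.07 -2.38 0 0.089; -3.28 -2.1 0 0.088; -3.44 -1.81 0 0.089; -3.59 -1.49 0 0.088; -3.71 -1.18 0 0.089" --gripper 1

```text
time_s: 1.97
eef_pos: [0.3104, 0.3979, 0.3103]
tool_rot: [-0.0, 0.398, 0.917, 0.0]
wrist_force: [0.4, 0.5, -0.8]
width: 0.0881
gripper_force: 0.0
```

Request:
send_rows --moves "-3.8 -0.83 0 0.088; -3.86 -0.5 0 0.089; -3.88 -0.16 0 0.088; -3.89 0.19 0 0.089; -3.85 0.53 0 0.088; -3.79 0.86 0 0.089; -3.7 1.21 0 0.088; 0 0 0 0"

```text
time_s: 2.63
eef_pos: [0.453, 0.1587, 0.3107]
tool_rot: [0.002, 0.663, 0.749, 0.0]
wrist_force: [0.3, -0.3, 0.2]
width: 0.088
gripper_force: 0.0
```

```bash
cat > wr.py <<'E'
from h import *
from scipy.spatial.transform import Rotation as R
def wT(s=None):
    s=s or manip.sense(); T=np.eye(4); q=s['tool_rot']; T[:3,:3]=R.from_quat([q[1],q[2],q[3],q[0]]).as_matrix(); T[:3,3]=s['eef_pos']; return T@np.array(manip.calibration('wrist')['hand_eye'])
def wsnap(name,zoom=1.5625):
    T=wT(); im=manip.snapshot('wrist'); v=cv2.convertScaleAbs(im[:,:,::-1],alpha=1.6,beta=10); cv2.imwrite(f'pics/{name}_raw.png',im[:,:,::-1])
    v=cv2.resize(v,None,fx=zoom,fy=zoom,interpolation=cv2.INTER_CUBIC)
    for g in range(0,512,50): cv2.putText(v,str(g),(int(g*zoom),10),0,.35,(0,0,255),1); cv2.line(v,(int(g*zoom),12),(int(g*zoom),18),(0,0,255),1)
    for g in range(0,384,50): cv2.putText(v,str(g),(0,int(g*zoom)+4),0,.35,(0,0,255),1)
    cv2.imwrite(f'pics/{name}.png',v); np.save(f'pics/{name}.npy',T); return T
E
python3 - <<'E'
from wr import *; from plan import st
st(); T=wsnap('w1'); print(K('wrist')[1])
print([(d['conf'],np.round(d['extent'])) for d in manip.spot_in('wrist','lever_tip')])
m=np.load('fit2.npz')['m']
for P in ([.4494,.1655,.2154],[.4497,.1679,.1975],[.437,.2606,.214]): print(proj('wrist',P,T))
E
```

```text
t 2.6333 pos [0.453  0.1587 0.3107] yaw 0.122 F [ 0.3 -0.3  0.2] w 0.08798538260362337 gf 0.0 j [-0.82  0.16  0.44  1.91 -0.08  1.08 -0.23]
281.2262047621109
[(0.74, array([238.,  55., 264., 202.]))]
[253.55562643 179.46122998]
[254.28134553 171.88721364]
[252.37447776  62.75392723]
```

View pics/w1.png

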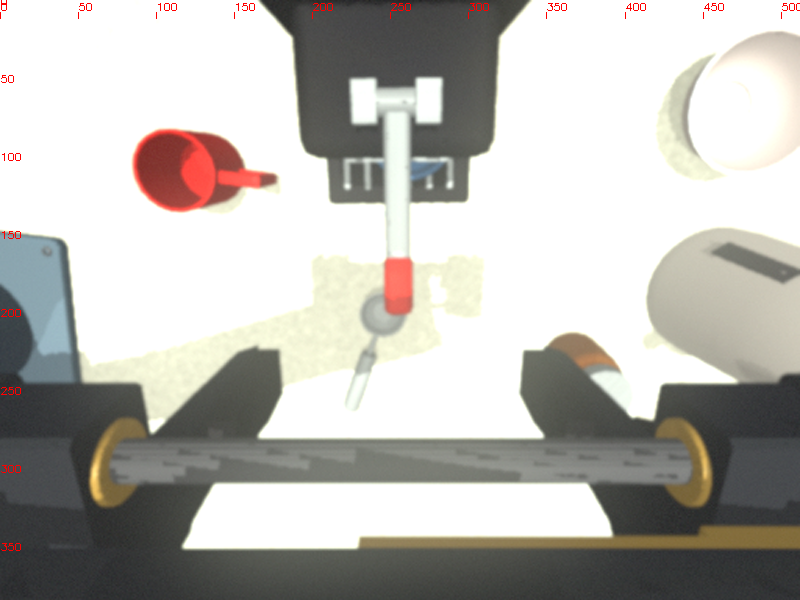

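The wrist view shows the lever: pivot at wrist px (253.5,64), red grip from (254.7,165) to (254.7,201). The spoon lies on the counter below it. Next I'll fit the lever angle.

Run:
```python
from fit import *
from wr import *; from plan import plan
T=np.load('pics/w1.npy'); m=np.load('fit2.npz')['m']
def lev(a,r,h,piv): # angle above level
    f=-np.array([np.cos(m[2]),np.sin(m[2]),0]); z=np.array([0,0,1.]); return piv+r*(np.cos(a)*f+np.sin(a)*z)+h*(-np.sin(a)*f+np.cos(a)*z)
piv=onz('wrist',(253.5,64),.219,T); piv[2]=.214; print('piv from wrist',piv)
for ad in (-10,-5,0,5,10):
    a=np.radians(ad); print(ad,proj('wrist',lev(a,.078,.007,piv),T).round(1),proj('wrist',lev(a,.112,.007,piv),T).round(1),proj('wrist',lev(a,.112,-.007,piv),T).round(1),'scene',proj('scene',lev(a,.095,0,piv)).round(1),'top',proj('top',lev(a,.095,0,piv)).round(1), lev(a,.095,0,piv).round(4))
print(tri([('top',(175.6,211.6)),('scene',(338,187))]))
```

```text
piv from wrist [0.43808903 0.25927526 0.214     ]
-10 [255.1 159.5] [255.6 192.6] [255.6 185.9] scene [335.9 191.8] top [175.5 211.8] [0.4509 0.1666 0.1975]
-5 [255.1 161.4] [255.6 196.7] [255.6 190.7] scene [336.1 189.7] top [175.4 211.6] [0.451  0.1655 0.2057]
0 [255.1 162.7] [255.6 200.1] [255.6 195. ] scene [336.5 187.7] top [175.1 211.4] [0.4511 0.1652 0.214 ]
5 [255.  163.4] [255.6 202.9] [255.6 198.7] scene [337.2 185.7] top [174.5 211.2] [0.451  0.1655 0.2223]
10 [255.  163.5] [255.6 204.9] [255.6 201.8] scene [338.2 183.9] top [173.6 211.1] [0.4509 0.1666 0.2305]
[0.4494658  0.16557688 0.21542306]
```

Run:
```python
from plan import *
plan([(.4505,.1655,.26,.137),(.4505,.1655,.196,.137,1.5)])
```

```text
0.03 0.03 2.51 -0.001; 0.02 0.02 2.51 -0.002; 0 0 1.28 0; 0 0 1.28 0; 0 0 1.28 0; 0 0 1.28 0; 0 0 1.28 0; 0 0 0 0
end [45.05 16.55 19.6 ] 0.137
```

Request:
send_rows --moves "0.03 0.03 2.51 0; 0.02 0.02 2.51 -0.002; 0 0 1.28 0; 0 0 1.28 0; 0 0 1.28 0; 0 0 1.28 0; 0 0 1.28 0; 0 0 0 0"

```text
time_s: 3.4
eef_pos: [0.4477, 0.1679, 0.1938]
tool_rot: [-0.001, 0.655, 0.756, -0.002]
wrist_force: [-1.3, -0.1, -0.4]
width: 0.0884
gripper_force: 0.0
```

Request:
send_rows --moves "0 0 0 0; 0 0 0 0; 0 0 0 0; 0 0 0 0; 0 0 0 0; 0 0 0 0; 0 0 0 0; 0 0 0 0" --gripper -1 --newtons 25

```text
time_s: 4.07
eef_pos: [0.45, 0.1666, 0.1959]
tool_rot: [0.0, 0.656, 0.754, 0.0]
wrist_force: [0.6, 0.2, 0.4]
width: 0.0369
gripper_force: 0.0
```

```bash
cat > arc.py <<'E'
from plan import *
def arc(a0,a1,n,r=.095,yawm=1.7077,piv=(.438,.2593,.214),cur=None):
    f=-np.array([np.cos(yawm),np.sin(yawm),0]); out=[]
    for a in np.linspace(a0,a1,n+1)[1:]:
        p=np.array(piv)+r*(np.cos(a)*f+np.sin(a)*np.array([0,0,1]))-[0,0,.019]; out.append((*p,yawm-np.pi/2))
    plan(out,cur=cur)
E
python3 - <<'E'
from arc import *
s=st(); arc(0,np.radians(90),24)
E
```

```text
t 4.0667 pos [0.45   0.1666 0.1959] yaw 0.139 F [0.6 0.2 0.4] w 0.036899561077271575 gf 0.0 j [-0.79  0.32  0.41  2.04 -0.17  0.82 -0.14]
-0.14 0.07 -0.53 0.002; 0.07 0 -0.62 0; 0.1 0 -0.61 0; 0.14 0 -0.61 0; 0.18 0 -0.59 0; 0.22 0 -0.58 0; 0.25 0 -0.57 0; 0.3 0 -0.55 0
0.32 0 -0.53 0; 0.37 0 -0.5 0; 0.39 0 -0.48 0; 0.43 0 -0.46 0; 0.45 0 -0.42 0; 0.48 0 -0.39 0; 0.51 0 -0.37 0; 0.52 0 -0.33 0
0.55 0 -0.29 0; 0.57 0 -0.25 0; 0.58 0 -0.22 0; 0.6 0 -0.18 0; 0.6 0 -0.15 0; 0.61 0 -0.1 0; 0.62 0 -0.06 0; 0.62 0 -0.02 0
end [43.8  25.93 29.  ] 0.137
```

Request:
send_rows --moves "0 0 0 0; 0 0 0 0; 0 0 0 0; 0 0 0 0; 0 0 0 0; 0 0 0 0; 0 0 0 0; 0 0 0 0"

```text
time_s: 4.73
eef_pos: [0.4507, 0.1667, 0.1961]
tool_rot: [0.0, 0.656, 0.754, 0.001]
wrist_force: [6.0, 0.5, -2.0]
width: 0.0154
gripper_force: 25.0
```

Request:
send_rows --moves "0 0 -0.53 0; 0.07 0 -0.62 0; 0.1 0 -0.61 0; 0.14 0 -0.61 0; 0.18 0 -0.59 0; 0.22 0 -0.58 0; 0.25 0 -0.57 0; 0.3 0 -0.55 0"

```text
time_s: 5.4
eef_pos: [0.4491, 0.1796, 0.2428]
tool_rot: [0.001, 0.656, 0.755, 0.001]
wrist_force: [5.9, 3.2, -4.3]
width: 0.0149
gripper_force: 25.0
```

Gripped (15.4 mm wide) and lifting with low forces, so I'll continue the arc.

Request:
send_rows --moves "0.32 0 -0.53 0; 0.37 0 -0.5 0; 0.39 0 -0.48 0; 0.43 0 -0.46 0; 0.45 0 -0.42 0; 0.48 0 -0.39 0; 0.51 0 -0.37 0; 0.52 0 -0.33 0"

```text
time_s: 6.07
eef_pos: [0.4443, 0.214, 0.2768]
tool_rot: [0.001, 0.656, 0.755, 0.001]
wrist_force: [10.6, 3.6, -12.7]
width: 0.0155
gripper_force: 25.0
```

Request:
send_rows --moves "0.55 0 -0.29 0; 0.57 0 -0.25 0; 0.58 0 -0.22 0; 0.6 0 -0.18 0; 0.6 0 -0.15 0; 0.61 0 -0.1 0; 0.62 0 -0.06 0; 0.62 0 -0.02 0"

```text
time_s: 6.73
eef_pos: [0.4393, 0.2522, 0.2884]
tool_rot: [0.005, 0.658, 0.753, -0.004]
wrist_force: [13.6, -31.8, -2.1]
width: 0.0159
gripper_force: 25.0
```

Request:
send_rows --moves "0.2 0 0 0; 0.15 0 0 0; 0 0 0 0; 0 0 0 0; 0 0 0 0; 0 0 0 0; 0 0 0 0; 0 0 0 0"

```text
time_s: 7.4
eef_pos: [0.4393, 0.2521, 0.2885]
tool_rot: [0.005, 0.66, 0.751, -0.006]
wrist_force: [11.5, -26.8, -1.6]
width: 0.0155
gripper_force: 25.0
```

Run:
```python
from wr import *; from plan import st
st(); out=[]
for n,b in (('scene',(320,130,430,230)),('top',(120,180,190,240))):
    im=manip.snapshot(n)[:,:,::-1]; c=cv2.resize(im[b[1]:b[3],b[0]:b[2]],(400,364),interpolation=cv2.INTER_CUBIC); out.append(cv2.convertScaleAbs(c,alpha=1.6,beta=10))
cv2.imwrite('pics/lev.png',np.hstack(out))
```

```text
t 7.4 pos [0.4393 0.2521 0.2885] yaw 0.13 F [ 11.5 -26.8  -1.6] w 0.015468048782778248 gf 24.999850261956453 j [-0.95  0.25  0.39  1.87 -0.09  1.05 -0.39]
```

View pics/lev.png

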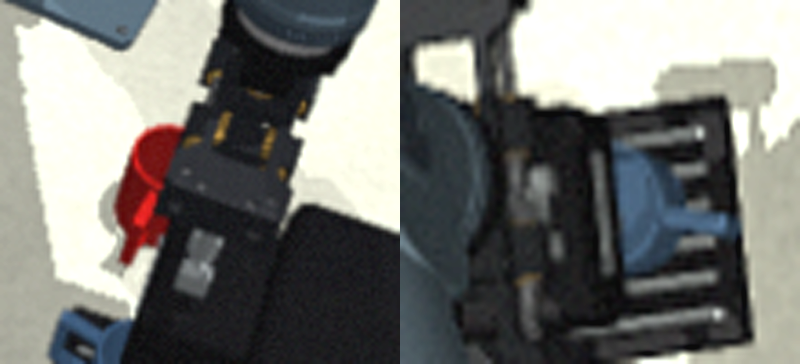

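Request:
send_rows --moves "0 0 0 0; 0 0 0 0; 0 0 0 0; 0 0 0 0; 0 0 0 0; 0 0 -1 0; 0 0 -2 0; 0 0 -3 0" --gripper 1

```text
time_s: 8.17
eef_pos: [0.4349, 0.2635, 0.3494]
tool_rot: [-0.0, 0.656, 0.755, -0.002]
wrist_force: [0.8, 0.9, -0.4]
width: 0.0666
gripper_force: 0.0
```

```bash
cat > mug2.py <<'E'
import mug0
E
sed -n '/^def box/,/^bars/p' mug.py > /dev/null
python3 - <<'E'
from wr import *; from plan import *
st(); 
im=manip.snapshot('top'); cv2.imwrite('pics/top1_raw.png',im[:,:,::-1]); im=manip.snapshot('scene'); cv2.imwrite('pics/scene1_raw.png',im[:,:,::-1])
plan([(.4393,.12,.42,.137),(.46,.10,.33,3.086-2*np.pi)])
E
```

```text
t 8.1667 pos [0.4349 0.2635 0.3494] yaw 0.14 F [ 0.8  0.9 -0.4] w 0.06661917145690452 gf 0.0 j [-0.97  0.19  0.39  1.78 -0.08  1.19 -0.42]
-3.6 -0.48 -1.63 0.001; -3.61 -0.48 -1.63 0; -3.6 -0.47 -1.63 0.001; -3.6 -0.47 -1.63 0; -0.09 0.07 0.36 -0.118; -0.1 0.06 0.36 -0.118; -0.1 0.05 0.36 -0.118; -0.11 0.03 0.36 -0.118
-0.12 0.02 0.36 -0.118; -0.11 0.01 0.36 -0.118; -0.12 -0 0.36 -0.118; -0.11 -0.02 0.36 -0.118; -0.11 -0.03 0.36 -0.118; -0.11 -0.05 0.36 -0.118; -0.1 -0.05 0.36 -0.117; -0.09 -0.07 0.36 -0.118
-0.08 -0.08 0.36 -0.118; -0.08 -0.09 0.36 -0.118; -0.06 -0.09 0.36 -0.118; -0.05 -0.11 0.36 -0.118; -0.04 -0.11 0.36 -0.118; -0.03 -0.11 0.36 -0.118; -0.01 -0.11 0.36 -0.118; -0 -0.12 0.36 -0.118
0.01 -0.11 0.36 -0.118; 0.03 -0.11 0.36 -0.118; 0.04 -0.11 0.36 -0.118; 0.05 -0.1 0.36 -0.118; 0.07 -0.1 0.36 -0.118; 0 0 0 0; 0 0 0 0; 0 0 0 0
end [46. 10. 33.] 3.086
```

Request:
send_rows --moves "-3.6 -0.48 -1.63 0; -3.61 -0.48 -1.63 0; -3.6 -0.47 -1.63 0; -3.6 -0.47 -1.63 0; 0 0 0 -0.118; 0 0 0 -0.118; 0 0 0 -0.118; 0 0 0 -0.118"

```text
time_s: 8.93
eef_pos: [0.4373, 0.1186, 0.4155]
tool_rot: [-0.0, 0.459, 0.888, 0.0]
wrist_force: [-0.2, 0.7, -0.5]
width: 0.0882
gripper_force: 0.0
```

Request:
send_rows --moves "0 0 0 -0.118; 0 0 0 -0.118; 0 0 0 -0.118; 0 0 0 -0.118; 0 0 0 -0.118; 0 0 0 -0.118; 0 0 0 -0.118; 0 0 0 -0.118"

```text
time_s: 9.6
eef_pos: [0.4373, 0.1188, 0.4153]
tool_rot: [-0.0, 0.005, 1.0, 0.0]
wrist_force: [-0.5, 0.6, 0.4]
width: 0.0884
gripper_force: 0.0
```

Request:
send_rows --moves "0 0 0 -0.118; 0 0 0 -0.118; 0 0 0 -0.118; 0 0 0 -0.118; 0 0 0 -0.118; 0 0 0 -0.118; 0 0 0 -0.118; 0 0 0 -0.118"

```text
time_s: 10.27
eef_pos: [0.4373, 0.1188, 0.4154]
tool_rot: [0.0, -0.45, 0.893, 0.0]
wrist_force: [-0.6, 0.8, -0.1]
width: 0.0881
gripper_force: 0.0
```

Run:
```python
from plan import *
st(); plan([(.448,.165,.30,2.98)])
```

```text
t 10.2667 pos [0.4373 0.1188 0.4154] yaw 2.505 F [-0.6  0.8 -0.1] w 0.08812229202048286 gf 0.0 j [-0.81  0.02  0.46  1.8  -0.01  1.32  2.16]
-1.09 0.47 2.88 -0.119; -1.13 0.34 2.89 -0.118; -1.17 0.2 2.88 -0.119; -1.19 0.06 2.89 -0.119; 0 0 0 0; 0 0 0 0; 0 0 0 0; 0 0 0 0
end [44.81 16.5  30.  ] 2.98
```

Request:
send_rows --moves "-1.09 0.47 2.88 -0.119; -1.13 0.34 2.89 -0.118; -1.17 0.2 2.88 -0.119; -1.19 0.06 2.89 -0.119; 0 0 0 0; 0 0 0 0; 0 0 0 0; 0 0 0 0"

```text
time_s: 10.93
eef_pos: [0.4496, 0.1644, 0.3018]
tool_rot: [0.002, -0.644, 0.765, -0.0]
wrist_force: [-0.1, -0.7, 0.1]
width: 0.088
gripper_force: 0.0
```

Run:
```python
from wr import *; from plan import st
st(); T=wsnap('w2'); print(T[:3,3])
im=manip.snapshot('scene'); cv2.imwrite('pics/scene2_raw.png',im[:,:,::-1])
```

```text
t 10.9333 pos [0.4496 0.1644 0.3018] yaw 2.971 F [-0.1 -0.7  0.1] w 0.08801532580417258 gf 0.0 j [-0.81  0.17  0.41  1.93 -0.08  1.06  2.61]
[0.435481   0.08841618 0.44727601]
```

View pics/w2.png

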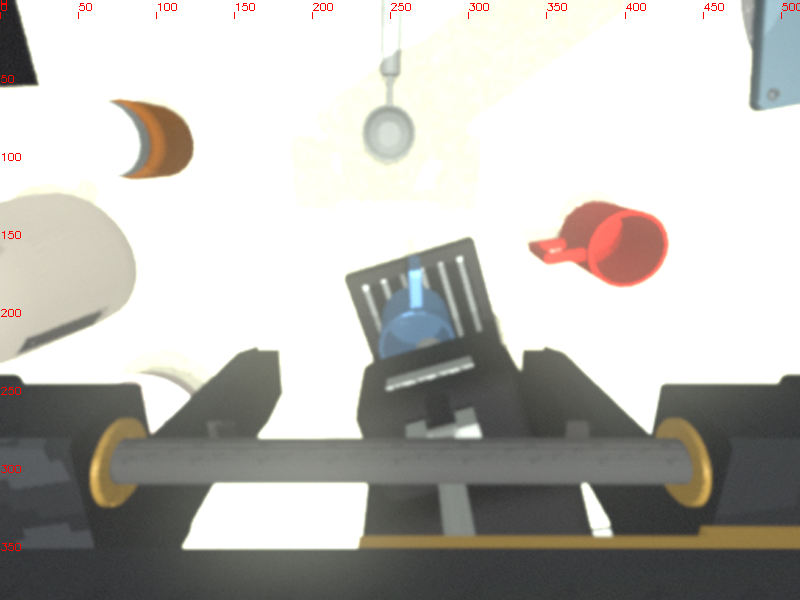

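The wrist view shows the blue mug on the tray, handle pointing straight up the image. The outer end of its top bar is at wrist px (264.5,164.5) and the root at about (265.5,195). The spoon is at (249,85), the red mug at (400,155).

Run:
```python
from wr import *
from fit import W
from scipy.optimize import minimize
T=np.load('pics/w2.npy'); a=onz('wrist',(264.5,164.5),.089,T); b=onz('wrist',(265.5,195),.089,T); print(a,b,np.linalg.norm(a-b))
im=cv2.imread('pics/w2_raw.png').astype(int); M=((im[:,:,0]>im[:,:,2]+30)); q=np.zeros_like(M); q[155:240,230:300]=M[155:240,230:300]; M=q; print(M.sum())
ys,xs=np.where(M); print(xs.min(),xs.max(),ys.min(),ys.max())
for v in range(162,232,4): r=np.where(M[v])[0]; print(v,(r.min(),r.max()) if len(r) else None,end=' ')
def box(x,y,z): return np.array([[i,j,k] for i in x for j in y for k in z])/1000
t=np.linspace(0,2*np.pi,24)
cyl=np.array([[34*np.cos(a),34*np.sin(a),z] for a in t for z in (0,82)])/1000
bars=[box((-68,-32),(-5.5,5.5),(66,74)),box((-68,-32),(-5.5,5.5),(16,24)),box((-68,-60),(-5.5,5.5),(16,74))]
def ren(p):
    o=np.zeros((384*4,512*4),np.uint8)
    for B in [cyl]+bars:
        P=W(p,B);P[:,2]+=.015
        qq=np.array([proj('wrist',x,T) for x in P]); cv2.fillConvexPoly(o,cv2.convexHull(((qq+.5)*32-4).round().astype(np.int32)),1,shift=3)
    return cv2.resize(o.astype(np.float32),(512,384),interpolation=cv2.INTER_AREA)
def cost(p): return np.abs(ren(p)-M)[155:217,230:300].sum()
best=None
for w in (1.3,1.4,1.5):
    for dy in (-.01,0,.01):
        x0=np.array([a[0]+.068*.17,a[1]+.068*.98+dy,w]); s=minimize(cost,x0,method='Nelder-Mead',options=dict(initial_simplex=[x0,x0+[.006,0,0],x0+[0,.006,0],x0+[0,0,.08]],maxfev=100))
        if best is None or s.fun<best.fun: best=s
print(best.x,best.fun); p=best.x; np.save('mug.npy',p)
print('handle bar',W(p,[[-.064,0,.06]]))
```

```text
[0.43971714 0.17151099 0.089     ] [0.44516878 0.21326543 0.089     ] 0.04210883604095988
789
247 289 172 219
162 None 166 None 170 None 174 (np.int64(261), np.int64(269)) 178 (np.int64(261), np.int64(269)) 182 (np.int64(262), np.int64(269)) 186 (np.int64(261), np.int64(270)) 190 (np.int64(261), np.int64(271)) 194 (np.int64(262), np.int64(271)) 198 (np.int64(262), np.int64(271)) 202 (np.int64(254), np.int64(279)) 206 (np.int64(250), np.int64(284)) 210 (np.int64(248), np.int64(287)) 214 (np.int64(253), np.int64(289)) 218 (np.int64(259), np.int64(266)) 222 None 226 None 230 None [0.4498005  0.27640247 1.4748059 ] 221.75
handle bar [[0.44366654 0.2126971  0.06      ]]
```

Run:
```python
from wr import *
T=np.load('pics/w2.npy')
im=cv2.imread('pics/w2_raw.png'); print([ (v,im[v,265].tolist()) for v in range(158,204,2)])
for v,z in ((171,.089),(172.5,.089),(163.5,.031),(164.5,.031),(200,.089)): print(v,z,onz('wrist',(265.3,v),z,T).round(4))
# body rim edges front: width check
print(onz('wrist',(247,212),.097,T).round(4),onz('wrist',(290,212),.097,T).round(4))
```

```text
[(158, [151, 173, 171]), (160, [139, 158, 157]), (162, [93, 103, 101]), (164, [89, 82, 71]), (166, [92, 84, 71]), (168, [92, 83, 71]), (170, [92, 83, 71]), (172, [121, 103, 81]), (174, [193, 162, 117]), (176, [206, 171, 123]), (178, [182, 149, 108]), (180, [178, 144, 105]), (182, [180, 145, 105]), (184, [179, 144, 105]), (186, [177, 143, 103]), (188, [178, 144, 104]), (190, [177, 143, 103]), (192, [178, 143, 103]), (194, [174, 140, 101]), (196, [143, 117, 86]), (198, [102, 86, 67]), (200, [120, 99, 75]), (202, [109, 91, 70])]
171 0.089 [0.4401 0.1803 0.089 ]
172.5 0.089 [0.4404 0.1823 0.089 ]
163.5 0.031 [0.439  0.1836 0.031 ]
164.5 0.031 [0.4392 0.1852 0.031 ]
200 0.089 [0.4466 0.2203 0.089 ]
[0.4733 0.2301 0.097 ] [0.4164 0.2399 0.097 ]
```

```bash
python3 - <<'E'
from plan import *
plan([(.4409,.14,.33,.089,4,-2.882),(.4409,.1864,.14,.089),(.4409,.1864,.045,.089,1.7),(.4571,.1859,.045,.089,.3),])
E
python3 - <<'E'
import sys; sys.path.insert(0,'.')
import os; os.chdir('.')
from fit import *
m=np.load('fit2.npz')['m']
# lever grip (red) in scene2: predicted pixel per angle
f=-np.array([np.cos(m[2]),np.sin(m[2]),0]); piv=np.array([.438,.2593,.214])
for d in (75,80,85,90,95): a=np.radians(d); P=piv+.095*(np.cos(a)*f+[0,0,np.sin(a)]); print(d,proj('scene',P).round(1))
for nm in ('scene1','scene2'):
    im=cv2.imread(f'pics/{nm}_raw.png').astype(int); M=(im[:,:,2]>im[:,:,1]+50)&(im[:,:,2]>im[:,:,0]+50)
    n,l,s,c=cv2.connectedComponentsWithStats(M.astype(np.uint8)); print(nm,[(s[i].tolist(),c[i].round(1).tolist()) for i in range(1,n) if s[i,4]>20])
E
```

```text
0.1 0.02 -0.11 0.115; 0.11 0 -0.12 0.116; 0.1 -0.01 -0.11 0.115; 0.1 -0.01 -0.12 0.115; 0.1 -0.03 -0.11 0.115; 0.1 -0.05 -0.12 0.116; 0.09 -0.05 -0.11 0.115; 0.08 -0.06 -0.12 0.115
0.07 -0.07 -0.11 0.116; 0.07 -0.08 -0.11 0.115; 0.06 -0.09 -0.12 0.115; 0.04 -0.09 -0.11 0.115; 0.04 -0.1 -0.12 0.116; 0.02 -0.1 -0.11 0.115; 0.02 -0.1 -0.12 0.115; -0 -0.11 -0.11 0.115
-0.01 -0.1 -0.12 0.116; -0.03 -0.1 -0.11 0.115; -0.03 -0.1 -0.12 0.115; -0.05 -0.09 -0.11 0.116; -0.05 -0.09 -0.11 0.115; -0.07 -0.08 -0.12 0.115; -0.07 -0.07 -0.11 0.115; -0.09 -0.06 -0.12 0.116
-0.08 -0.06 -0.11 0.115; 0.92 0.08 3.8 0; 0.93 0.09 3.8 0; 0.92 0.08 3.8 0; 0.92 0.09 3.8 0.001; 0.93 0.08 3.8 -0; -0 -0 1.58 -0; -0 -0 1.59 -0
-0 -0 1.58 -0; -0 -0 1.58 -0; -0 -0 1.59 -0; -0 -0 1.58 -0; -0.03 0.27 -0 -0; -0.04 0.27 -0 -0; -0.03 0.26 -0 -0; -0.03 0.27 -0 -0
-0.03 0.27 -0 -0; -0.04 0.27 -0 -0; 0 0 0 0; 0 0 0 0; 0 0 0 0; 0 0 0 0; 0 0 0 0; 0 0 0 0
end [45.71 18.59  4.5 ] 0.089
75 [373.1 174.3]
80 [376.7 175. ]
85 [380.3 175.9]
90 [383.9 177. ]
95 [387.5 178.3]
scene1 [([159, 124, 6, 6, 24], [161.2, 126.8]), ([167, 124, 10, 8, 58], [171.6, 127.1]), ([354, 164, 25, 38, 496], [364.4, 179.1])]
scene2 [([159, 124, 6, 6, 25], [161.3, 126.9]), ([167, 124, 10, 8, 58], [171.6, 127.1]), ([354, 164, 25, 38, 492], [364.3, 178.9]), ([382, 171, 8, 12, 53], [385.2, 176.5])]
```

The red grip now shows at scene px (385,176.5), and an upright lever predicts (384,177). The push also met the end stop, so the lever is fully up. Next I turn back for the handle.

Request:
send_rows --moves "0.1 0 -0.11 0.115; 0.1 0 -0.12 0.116; 0.1 -0.01 -0.11 0.115; 0.1 -0.01 -0.12 0.115; 0.1 -0.03 -0.11 0.115; 0.1 -0.05 -0.12 0.116; 0.09 -0.05 -0.11 0.115; 0.08 -0.06 -0.12 0.115" --gripper -0.3

```text
time_s: 11.7
eef_pos: [0.4464, 0.1568, 0.31]
tool_rot: [0.001, -0.235, 0.972, 0.0]
wrist_force: [-0.2, 0.1, 0.4]
width: 0.0369
gripper_force: 0.0
```

Request:
send_rows --moves "0.07 -0.07 -0.11 0.116; 0.07 -0.08 -0.11 0.115; 0.06 -0.09 -0.12 0.115; 0.04 -0.09 -0.11 0.115; 0.04 -0.1 -0.12 0.116; 0.02 -0.1 -0.11 0.115; 0.02 -0.1 -0.12 0.115; 0 -0.11 -0.11 0.115"

```text
time_s: 12.37
eef_pos: [0.4437, 0.1489, 0.3191]
tool_rot: [0.0, 0.222, 0.975, 0.001]
wrist_force: [0.7, 0.0, -0.6]
width: 0.0309
gripper_force: 0.0
```

Request:
send_rows --moves "-0.01 -0.1 -0.12 0.116; -0.03 -0.1 -0.11 0.115; -0.03 -0.1 -0.12 0.115; -0.05 -0.09 -0.11 0.116; -0.05 -0.09 -0.11 0.115; -0.07 -0.08 -0.12 0.115; -0.07 -0.07 -0.11 0.115; -0.09 -0.06 -0.12 0.116"

```text
time_s: 13.03
eef_pos: [0.441, 0.141, 0.3282]
tool_rot: [-0.0, 0.633, 0.774, 0.001]
wrist_force: [0.1, -0.0, -0.4]
width: 0.0305
gripper_force: 0.0
```

Request:
send_rows --moves "-0.08 -0.06 -0.11 0.115; 0.92 0.08 3.8 0; 0.93 0.09 3.8 0; 0.92 0.08 3.8 0; 0.92 0.09 3.8 0; 0 0 0 0; 0 0 0 0; 0 0 0 0"

```text
time_s: 13.7
eef_pos: [0.4418, 0.1771, 0.1786]
tool_rot: [0.0, 0.674, 0.738, 0.001]
wrist_force: [0.2, -0.0, 1.1]
width: 0.0309
gripper_force: 0.0
```

Run:
```python
from wr import *; from plan import *
st(); T=wT(); im=manip.snapshot('wrist'); np.save('pics/w3.npy',T); cv2.imwrite('pics/w3_raw.png',im[:,:,::-1])
plan([(.4409,.1864,.13,.089,2),(.4409,.1864,.045,.089,1.7)])
```

```text
t 13.7 pos [0.4418 0.1771 0.1786] yaw 0.091 F [ 0.2 -0.   1.1] w 0.0308873423608372 gf 0.0 j [-1.01  0.38  0.65  2.07 -0.32  0.79 -0.07]
0.3 -0.01 1.63 0.001; 0.31 -0.02 1.64 0; 0.3 -0.01 1.63 0.001; 0 -0 1.7 -0; 0 -0 1.7 -0; 0 -0 1.7 -0; 0 -0 1.7 -0; 0 -0 1.7 -0
end [44.09 18.64  4.5 ] 0.089
```

Request:
send_rows --moves "0.3 0 1.63 0; 0.31 0 1.64 0; 0.3 0 1.63 0; 0 0 1.7 0; 0 0 1.2 0; 0 0 0.8 0; 0 0 0.4 0; 0 0 0 0"

```text
time_s: 14.42
eef_pos: [0.4402, 0.1866, 0.0872]
tool_rot: [0.0, 0.674, 0.739, 0.001]
wrist_force: [0.2, 0.1, -0.7]
width: 0.0306
gripper_force: 0.0
```

Run:
```python
from wr import *; from plan import *
st(); T=wsnap('w4'); 
plan([(.441,.1864,.045,.089,1.2)])
```

```text
t 14.4167 pos [0.4402 0.1866 0.0872] yaw 0.092 F [ 0.2  0.1 -0.7] w 0.030612403006581183 gf 0.0 j [-0.91  0.55  0.52  2.11 -0.48  0.6   0.04]
-0.01 0.02 1.06 0.001; -0.01 0.01 1.06 0; -0.01 0.02 1.06 0.001; -0.01 0.02 1.06 0.001; 0 0 0 0; 0 0 0 0; 0 0 0 0; 0 0 0 0
end [44.1  18.64  4.5 ] 0.089
```

View pics/w4.png

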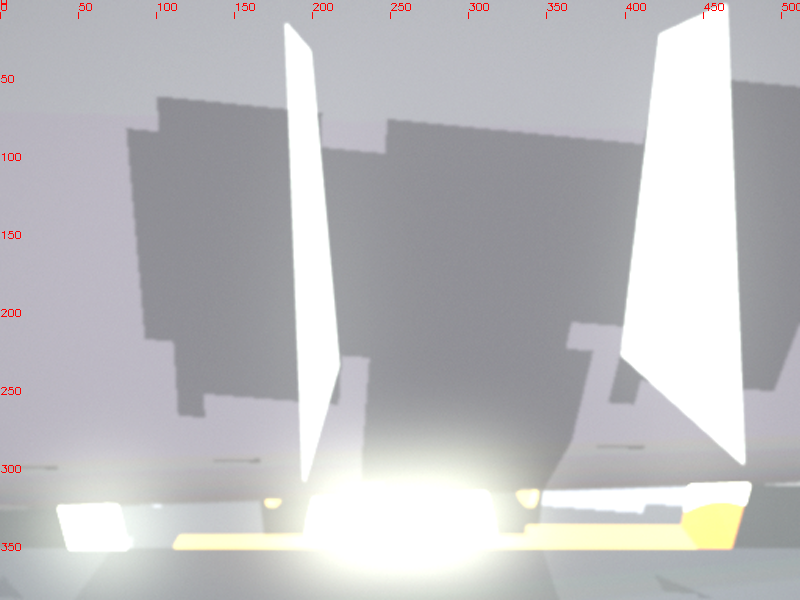

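The wrist view here shows only the top of the machine's head close up, so it is no use. Forces are nil, so I descend slowly and watch them.

Request:
send_rows --moves "0 0.02 0.5 0; 0 0.02 0.5 0; 0 0.02 0.5 0; 0 0 0.5 0; 0 0 0 0; 0 0 0 0; 0 0 0 0; 0 0 0 0"

```text
time_s: 15.13
eef_pos: [0.4402, 0.1865, 0.0664]
tool_rot: [0.0, 0.674, 0.739, 0.0]
wrist_force: [0.4, -0.6, -0.3]
width: 0.0307
gripper_force: 0.0
```

Request:
send_rows --moves "0 0 0.5 0; 0 0 0.5 0; 0 0 0.5 0; 0 0 0.5 0; 0 0 0.2 0; 0 0 0 0; 0 0 0 0; 0 0 0 0"

```text
time_s: 15.8
eef_pos: [0.4402, 0.1865, 0.0444]
tool_rot: [0.0, 0.674, 0.739, 0.0]
wrist_force: [0.0, -0.0, 0.9]
width: 0.0309
gripper_force: 0.0
```

Request:
send_rows --moves "0 0.25 0 0; 0 0.25 0 0; 0 0.25 0 0; 0 0.25 0 0; 0 0.25 0 0; 0 0.25 0 0; 0 0.15 0 0; 0 0 0 0"

```text
time_s: 16.47
eef_pos: [0.4569, 0.188, 0.0443]
tool_rot: [0.0, 0.674, 0.739, 0.0]
wrist_force: [-0.1, -0.2, -0.2]
width: 0.0309
gripper_force: 0.0
```

Request:
send_rows --moves "0 0.2 0 0; 0 0.2 0 0; 0 0.2 0 0; 0 0.2 0 0; 0 0 0 0; 0 0 0 0; 0 0 0 0; 0 0 0 0"

```text
time_s: 17.13
eef_pos: [0.4645, 0.1888, 0.0444]
tool_rot: [0.0, 0.674, 0.739, 0.0]
wrist_force: [-0.3, 0.1, -0.6]
width: 0.0311
gripper_force: 0.0
```

Request:
send_rows --moves "0 0 0 0; 0 0 0 0; 0 0 0 0; 0 0 0 0; 0 0 0 0; 0 0 0 0; 0 0 0 0; 0 0 0 0" --gripper -1 --newtons 40

```text
time_s: 17.8
eef_pos: [0.4643, 0.1888, 0.0443]
tool_rot: [-0.0, 0.674, 0.739, -0.0]
wrist_force: [-1.9, -0.1, 2.1]
width: 0.0109
gripper_force: 39.7
```

Run:
```python
from wr import *; from plan import *
st()
out=[]
for n,b in (('scene',(320,190,380,260)),('top',(140,190,200,260))):
    im=manip.snapshot(n)[:,:,::-1]; c=cv2.resize(im[b[1]:b[3],b[0]:b[2]],(400,466),interpolation=cv2.INTER_CUBIC); out.append(cv2.convertScaleAbs(c,alpha=1.6,beta=10))
cv2.imwrite('pics/gr.png',np.hstack(out))
```

```text
t 17.8 pos [0.4643 0.1888 0.0443] yaw 0.092 F [-1.9 -0.1  2.1] w 0.01091882012973244 gf 39.6745037770053 j [-0.83  0.65  0.45  2.06 -0.54  0.54  0.1 ]
```

View pics/gr.png

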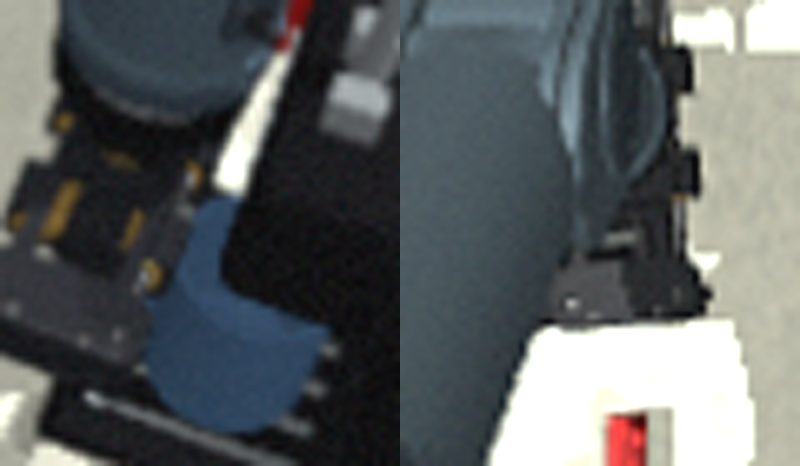

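The fingers closed on 10.9 mm, so the handle is squarely gripped. I lift slightly, with more grip, then draw it out.

Request:
send_rows --moves "0 0 0 0; 0 0 0 0; 0 0 -0.2 0; 0 0 -0.2 0; 0 0 -0.2 0; 0 0 -0.1 0; 0 0 0 0; 0 0 0 0" --newtons 60

```text
time_s: 18.57
eef_pos: [0.4645, 0.1888, 0.0514]
tool_rot: [0.0, 0.674, 0.739, 0.0]
wrist_force: [-0.6, -0.4, -2.0]
width: 0.0108
gripper_force: 59.6
```

Run:
```python
from wr import *; from plan import *
s=st(); print(s['torque'])
T=np.load('pics/w2.npy'); print('spoon',[onz('wrist',(u/1.5625,v/1.5625),.003,T).round(3).tolist() for u,v in ((390,160),(390,0))])
plan([(.472,.085,.0515,.092,1.8),(.536,.036,.065,.092,2.5)],cur=(.4643,.1888,.0514,.092))
```

```text
t 18.5667 pos [0.4645 0.1888 0.0514] yaw 0.092 F [-0.6 -0.4 -2. ] w 0.010761450653948821 gf 59.56623968497297 j [-0.84  0.64  0.46  2.06 -0.53  0.56  0.1 ]
[-0.20019909 -0.02079878 -0.01106834]
spoon [[0.447, 0.093, 0.003], [0.424, -0.04, 0.003]]
-1.73 -0.03 -0 -0; -1.74 -0.03 -0 -0; -1.73 -0.03 -0 -0; -1.74 -0.03 -0.01 -0; -1.73 -0.04 0 -0; -1.74 -0.03 0 -0; -1.37 1.48 -0.34 -0; -1.36 1.48 -0.34 -0
-1.37 1.48 -0.33 -0; -1.36 1.49 -0.34 -0; 0 0 0 0; 0 0 0 0; 0 0 0 0; 0 0 0 0; 0 0 0 0; 0 0 0 0
end [53.6  3.6  6.5] 0.092
```

Request:
send_rows --moves "-0.8 0 0 0; -1.2 0 0 0; -1.7 0 0 0; -1.7 0 0 0; -1.7 0 0 0; -1.7 0 0 0; -1.6 0 0 0; -1 1 -0.3 0"

```text
time_s: 19.23
eef_pos: [0.4827, 0.0725, 0.0539]
tool_rot: [-0.001, 0.675, 0.738, -0.002]
wrist_force: [-1.0, -0.0, -3.0]
width: 0.0107
gripper_force: 59.6
```

Request:
send_rows --moves "-1.4 1.5 -0.4 0; -1.4 1.5 -0.4 0; -1.3 1.5 -0.3 0; -0.8 1 0 0; 0 0.5 0 0; 0 0 0 0; 0 0 0 0; 0 0 0 0"

```text
time_s: 19.9
eef_pos: [0.5481, 0.0337, 0.065]
tool_rot: [-0.001, 0.673, 0.739, -0.0]
wrist_force: [-0.8, -0.4, -2.1]
width: 0.0105
gripper_force: 59.6
```

Run:
```python
from wr import *; from plan import *
s=st(); T=wsnap('w5')
out=[cv2.imread('pics/w5.png')[:500,:500]]
im=manip.snapshot('scene')[:,:,::-1]; c=cv2.resize(im[160:290,220:300+20],(300,390),interpolation=cv2.INTER_CUBIC); c=cv2.copyMakeBorder(c,0,110,0,0,0); out.append(cv2.convertScaleAbs(c,alpha=1.6,beta=10))
cv2.imwrite('pics/cb.png',np.hstack(out))
```

```text
t 19.9 pos [0.5481 0.0337 0.065 ] yaw 0.093 F [-0.8 -0.4 -2.1] w 0.01053231613914832 gf 59.5667036435043 j [-0.49  0.67  0.47  1.93 -0.48  0.65  0.37]
```

View pics/cb.png

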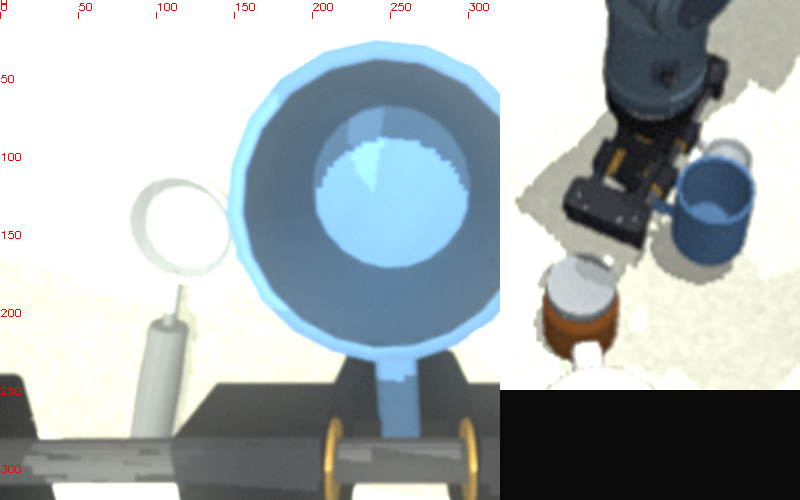

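The mug hangs level in the grip, above clear counter between the spoon (left) and the jar. Setting it down gently.

Request:
send_rows --moves "0 0 0.5 0; 0 0 0.6 0; 0 0 0.6 0; 0 0 0.6 0; 0 0 0.5 0; 0 0 0.3 0; 0 0 0.1 0; 0 0 0 0"

```text
time_s: 20.67
eef_pos: [0.549, 0.0328, 0.033]
tool_rot: [-0.0, 0.674, 0.739, -0.0]
wrist_force: [0.0, -0.4, -1.7]
width: 0.0102
gripper_force: 59.6
```

Request:
send_rows --moves "0 0 0.05 0; 0 0 0.05 0; 0 0 0.05 0; 0 0 0.05 0; 0 0 0.05 0; 0 0 0.05 0; 0 0 0.05 0; 0 0 0 0"

```text
time_s: 21.33
eef_pos: [0.5491, 0.0329, 0.0298]
tool_rot: [-0.0, 0.674, 0.739, -0.0]
wrist_force: [0.3, 0.7, -1.5]
width: 0.0102
gripper_force: 59.6
```

Request:
send_rows --moves "0 0 0.04 0; 0 0 0.04 0; 0 0 0.04 0; 0 0 0 0; 0 0 0 0; 0 0 0 0; 0 0 0 0; 0 0 0 0"

```text
time_s: 22.0
eef_pos: [0.5494, 0.0327, 0.0292]
tool_rot: [0.0, 0.674, 0.739, 0.0]
wrist_force: [-1.1, -1.4, 5.6]
width: 0.0107
gripper_force: 59.6
```

Request:
send_rows --moves "0 0 0 0; 0 0 0 0; 0 0 0 0; 0 0 0 0; 0 0 0 0; 0 0 0 0; 0 0 0 0; 0 0 0 0" --newtons 5

```text
time_s: 22.67
eef_pos: [0.5494, 0.0325, 0.029]
tool_rot: [0.0, 0.674, 0.739, 0.0]
wrist_force: [-1.7, -1.6, 6.1]
width: 0.0112
gripper_force: 5.0
```

Request:
send_rows --moves "0 0 0 0; 0 0 0 0; 0 0 0 0; 0 0 0 0; 0 0 0 0; 0 0 0 0; 0 0 0 0; 0 0 0 0" --gripper -0.3

```text
time_s: 23.33
eef_pos: [0.5491, 0.0329, 0.0286]
tool_rot: [0.0, 0.674, 0.739, -0.0]
wrist_force: [0.4, 0.0, -0.2]
width: 0.0307
gripper_force: 0.0
```

Run:
```python
from plan import *
s=st()
# back off -tool x then up, to over the mug for a look
plan([(.549,.033,.15,.092,3.5),(.543,.05,.26,.092)])
```

```text
t 23.3333 pos [0.5491 0.0329 0.0286] yaw 0.092 F [ 0.4  0.  -0.2] w 0.030736220734079323 gf 0.0 j [-0.46  0.73  0.42  1.94 -0.52  0.58  0.4 ]
0 -0 -3.03 0; 0 -0.01 -3.04 0; 0.01 0 -3.03 0; -0 -0 -3.04 0; 0.58 -0.15 -3.67 0; 0.58 -0.15 -3.66 0; 0.59 -0.14 -3.67 0; 0 0 0 0
end [54.3  5.  26. ] 0.092
```

Request:
send_rows --moves "0 0 -3 0; 0 0 -3 0; 0 0 -3 0; 0 0 -3 0; 0.6 -0.15 -3.7 0; 0.6 -0.15 -3.7 0; 0.6 -0.15 -3.7 0; 0 0 0 0" --gripper 1

```text
time_s: 24.0
eef_pos: [0.5464, 0.0515, 0.2662]
tool_rot: [0.003, 0.674, 0.739, 0.005]
wrist_force: [1.8, 0.3, 1.0]
width: 0.0821
gripper_force: 0.0
```

Run:
```python
from wr import *; from plan import *
st(); T=wsnap('w6')
print('mug',[(round(d['conf'],2),np.round(d['extent']).tolist()) for d in manip.spot_in('wrist','mug')])
im=cv2.imread('pics/w6_raw.png').astype(int); M=((im[:,:,0]>im[:,:,2]+25)&(im[:,:,0]>im[:,:,1]+5)).astype(np.uint8)
n,l,s,c=cv2.connectedComponentsWithStats(M); print([(s[i].tolist()) for i in range(1,n) if s[i,4]>100])
for z,q in ((0.082,(.5432,.0966)),): 
    for d in ((.034,0),(-.034,0),(0,.034),(0,-.034)): print(proj('wrist',[q[0]+d[0],q[1]+d[1],z],T).round(1))
```

```text
t 24.0 pos [0.5464 0.0515 0.2662] yaw 0.093 F [1.8 0.3 1. ] w 0.0821085153491881 gf 0.0 j [-0.68  0.38  0.65  1.82 -0.27  1.02  0.17]
mug [(0.96, [226.0, 99.0, 282.0, 182.0]), (0.62, [0.0, 1.0, 89.0, 47.0]), (0.6, [324.0, 327.0, 375.0, 345.0])]
[[224, 98, 57, 83, 780], [232, 106, 42, 39, 1293]]
[285.1 130. ]
[226.4 124.5]
[258.7  96.5]
[253.2 156.3]
```

View pics/w6.png

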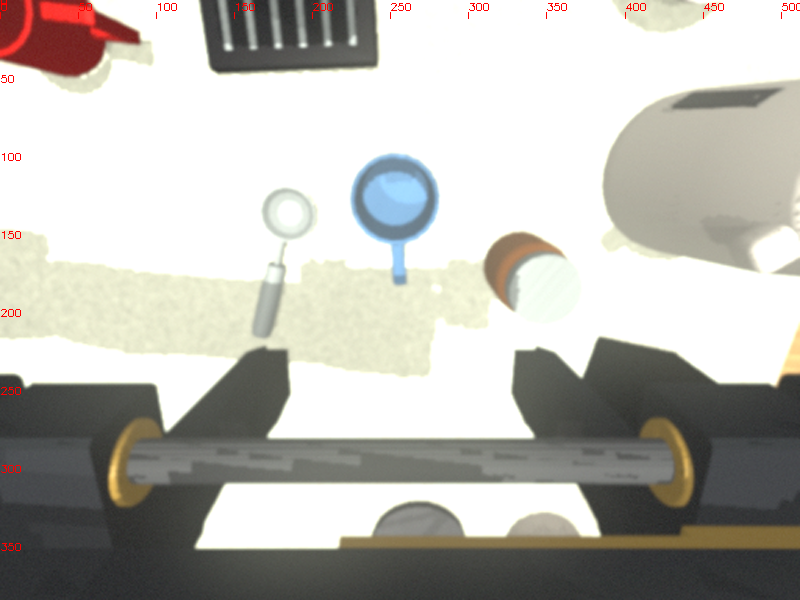

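The mug stands upright and free. Its rim centre is at wrist px (252.2,126) and the handle end at about (255.5,175), with the spoon at (183,136) and the jar at (345,180).

Run:
```python
from wr import *; from plan import *
T=np.load('pics/w6.npy'); c=onz('wrist',(252.2,126),.082,T); print('rim c',c.round(4))
for u in (224,281): print(onz('wrist',(u+.5,126),.082,T).round(4))
for v in (98,155): print(onz('wrist',(252.5,v),.082,T).round(4))
h=onz('wrist',(255.5,177),.074,T); print('handle end',h.round(4),np.linalg.norm((h-c)[:2]),'mug yaw',np.arctan2(*(c-h)[1::-1]))
st()
```

```text
rim c [0.5389 0.0977 0.082 ]
[0.5071 0.0947 0.082 ]
[0.5725 0.1008 0.082 ]
[0.5365 0.1283 0.082 ]
[0.5422 0.064  0.082 ]
handle end [0.5485 0.0353 0.074 ] 0.06315308090153009 mug yaw 1.724606896566053
t 24.1 pos [0.5436 0.0509 0.2607] yaw 0.093 F [-0.7  0.2 -1.2] w 0.08791670106898866 gf 0.0 j [-0.68  0.38  0.65  1.82 -0.27  1.02  0.17]
```

Run:
```python
from wr import *; from plan import *
T=np.load('pics/w6.npy')
for z in (0,.05,.1,.15): print(z,onz('wrist',(386,115),z,T).round(3))
for z in (.19,.0): print('top kettle', onz('top',(190,99),z).round(3))
plan([(.5418,.0965,.20,.092,2.5),(.5418,.0965,.10,.092,2),(.5418,.0965,.039,.092,1.3)])
```

```text
0 [0.728 0.123 0.   ]
0.05 [0.705 0.124 0.05 ]
0.1 [0.682 0.124 0.1  ]
0.15 [0.659 0.125 0.15 ]
top kettle [0.796 0.132 0.19 ]
top kettle [0.856 0.159 0.   ]
1.14 0.06 1.52 0; 1.14 0.06 1.52 0; 1.14 0.06 1.52 0.001; 1.14 0.06 1.51 -0; -0 0 1.67 -0; -0 0 1.66 -0; -0 0 1.67 -0; -0 0 1.67 -0
-0 0 1.67 -0; -0 0 1.66 -0; -0 0 1.22 -0; -0 0 1.22 -0; -0 0 1.22 -0; -0 0 1.22 -0; -0 0 1.22 -0; 0 0 0 0
end [54.18  9.65  3.9 ] 0.092
```

Request:
send_rows --moves "1.1 0.06 1.5 0; 1.1 0.06 1.5 0; 1.1 0.06 1.5 0; 1.2 0.06 1.5 0; 0 0 1.7 0; 0 0 1.7 0; 0 0 1.7 0; 0 0 1.7 0"

```text
time_s: 24.77
eef_pos: [0.5397, 0.0948, 0.1289]
tool_rot: [-0.001, 0.674, 0.739, -0.002]
wrist_force: [-0.1, 0.2, -0.5]
width: 0.0885
gripper_force: 0.0
```

Request:
send_rows --moves "0 0 1.6 0; 0 0 1.6 0; 0 0 1.3 0; 0 0 1.2 0; 0 0 1.2 0; 0 0 1.2 0; 0 0 0.8 0; 0 0 0 0"

```text
time_s: 25.43
eef_pos: [0.5402, 0.0952, 0.0409]
tool_rot: [-0.001, 0.674, 0.739, -0.001]
wrist_force: [-0.6, 0.5, -0.2]
width: 0.0881
gripper_force: 0.0
```

Run:
```python
from plan import *
st(); plan([(.5418,.0965,.039,.092,1.3)])
```

```text
t 25.4333 pos [0.5402 0.0952 0.0409] yaw 0.092 F [-0.6  0.5 -0.2] w 0.08810677974597986 gf 0.0 j [-0.59  0.71  0.44  1.94 -0.51  0.61  0.28]
0.11 0.17 0.19 -0; 0 0 0 0; 0 0 0 0; 0 0 0 0; 0 0 0 0; 0 0 0 0; 0 0 0 0; 0 0 0 0
end [54.18  9.65  3.9 ] 0.092
```

Nothing touched. I'll close on the body, 25 N.

Request:
send_rows --moves "0.1 0.1 0.2 0; 0 0 0 0; 0 0 0 0; 0 0 0 0; 0 0 0 0; 0 0 0 0; 0 0 0 0; 0 0 0 0" --gripper -1 --newtons 25

```text
time_s: 26.1
eef_pos: [0.5422, 0.0967, 0.041]
tool_rot: [-0.0, 0.674, 0.739, 0.0]
wrist_force: [-2.2, 1.1, 5.2]
width: 0.0678
gripper_force: 25.0
```

Request:
send_rows --moves "0 0 0 0; 0 0 0 0; 0 0 -0.5 0; 0 0 -1 0; 0 0 -1.5 0; 0 0 -1.5 0; 0 0 -0.5 0; 0 0 0 0"

```text
time_s: 26.77
eef_pos: [0.5433, 0.0967, 0.0922]
tool_rot: [0.001, 0.674, 0.739, 0.001]
wrist_force: [0.3, 0.1, -2.6]
width: 0.0684
gripper_force: 24.9
```

Run:
```python
from plan import *
import numpy as np
print(st()['torque']); f=np.load('fit2.npz'); print(f['st'])
for yw in (.356,.408):
    for b in [(.6014,-.3021),f['st'][:2]]:
        x=np.array([np.cos(yw),np.sin(yw)]); n=np.array([-x[1],x[0]]); print(yw,b,'tip',np.array(b)-.098*x,'seat',np.array(b)-.06*x)
```

```text
t 26.7667 pos [0.5433 0.0967 0.0922] yaw 0.092 F [ 0.3  0.1 -2.6] w 0.06840372400719875 gf 24.927363044480444 j [-0.63  0.63  0.5   1.93 -0.46  0.7   0.23]
[-0.0373546   0.06284624 -0.00717462]
[ 0.59866445 -0.29758841 -5.87484542]
0.356 (0.6014, -0.3021) tip [ 0.50954475 -0.33625573] seat [ 0.54516209 -0.32301167]
0.356 [ 0.59866445 -0.29758841] tip [ 0.5068092  -0.33174414] seat [ 0.54242654 -0.31850008]
0.408 (0.6014, -0.3021) tip [ 0.51144421 -0.34098388] seat [ 0.54632503 -0.32590646]
0.408 [ 0.59866445 -0.29758841] tip [ 0.50870866 -0.33647229] seat [ 0.54358948 -0.32139487]
```

Run:
```python
from plan import *
plan([(.543,.06,.26,.092,3.6),(.58,-.40,.40,.38,3.6)])
```

```text
-0.73 -0.07 -3.36 -0; -0.73 -0.08 -3.35 -0; -0.73 -0.07 -3.36 -0; -0.73 -0.08 -3.36 -0; -0.73 -0.07 -3.35 -0; -3.3 -0.04 -1 -0.021; -3.29 -0.11 -1 -0.02; -3.29 -0.17 -1 -0.021
-3.29 -0.24 -1 -0.02; -3.28 -0.31 -1 -0.021; -3.28 -0.38 -1 -0.02; -3.26 -0.44 -1 -0.021; -3.26 -0.51 -1 -0.021; -3.24 -0.58 -1 -0.02; -3.24 -0.65 -1 -0.021; -3.21 -0.71 -1 -0.02
-3.21 -0.77 -1 -0.021; -3.19 -0.85 -1 -0.02; -3.16 -0.9 -1 -0.021; 0 0 0 0; 0 0 0 0; 0 0 0 0; 0 0 0 0; 0 0 0 0
end [ 58.   -39.99  40.  ] 0.38
```

Request:
send_rows --moves "-0.7 -0.1 -2 0; -0.7 -0.1 -3.3 0; -0.7 -0.1 -3.8 0; -0.7 -0.1 -3.8 0; -0.9 -0.1 -3.8 0; -2 0 -1 -0.021; -3.3 -0.1 -1 -0.02; -3.3 -0.2 -1 -0.021"

```text
time_s: 27.43
eef_pos: [0.5474, -0.0264, 0.2879]
tool_rot: [-0.0, 0.649, 0.761, 0.0]
wrist_force: [1.2, -0.2, -2.1]
width: 0.0684
gripper_force: 24.9
```

Request:
send_rows --moves "-3.3 -0.2 -1 -0.02; -3.3 -0.3 -1 -0.021; -3.3 -0.4 -1 -0.02; -3.3 -0.4 -1 -0.021; -3.3 -0.5 -1 -0.021; -3.3 -0.6 -1 -0.02; -3.3 -0.6 -1 -0.021; -3.3 -0.7 -1 -0.02"

```text
time_s: 28.1
eef_pos: [0.5704, -0.2937, 0.367]
tool_rot: [-0.001, 0.586, 0.811, 0.0]
wrist_force: [0.6, 0.7, -1.5]
width: 0.0685
gripper_force: 24.9
```

Request:
send_rows --moves "-3.2 -0.8 -1 -0.021; -3.2 -0.8 -1 -0.02; -3.2 -0.9 -1 -0.021; -1.3 0 0 0; 0 0 0 0; 0 0 0 0; 0 0 0 0; 0 0 0 0"

```text
time_s: 28.77
eef_pos: [0.5843, -0.4015, 0.397]
tool_rot: [-0.001, 0.56, 0.828, 0.001]
wrist_force: [0.6, -0.3, -2.7]
width: 0.0683
gripper_force: 25.0
```

Run:
```python
from wr import *; from plan import *
st(); T=wsnap('w7')
for nm,P in (('tip',(.5085,-.336,.218)),('seat',(.5436,-.3214,.2)),('post',(.5987,-.2976,.208)),('foot',(.5987,-.2976,.012))): print(nm,proj('wrist',P,T).round(1))
print([(round(d['conf'],2),np.round(d['extent']).tolist()) for d in manip.spot_in('wrist','stand')])
```

```text
t 28.7667 pos [ 0.5843 -0.4015  0.397 ] yaw 0.382 F [ 0.6 -0.3 -2.7] w 0.06831628336925483 gf 24.99099994682183 j [ 0.17  0.62  0.67  1.17 -0.37  1.48  1.17]
tip [214.6  86.8]
seat [249.8  87.1]
post [303.2  85.3]
foot [285.6  90.6]
[(0.61, [210.0, 61.0, 314.0, 122.0])]
```

View pics/w7.png

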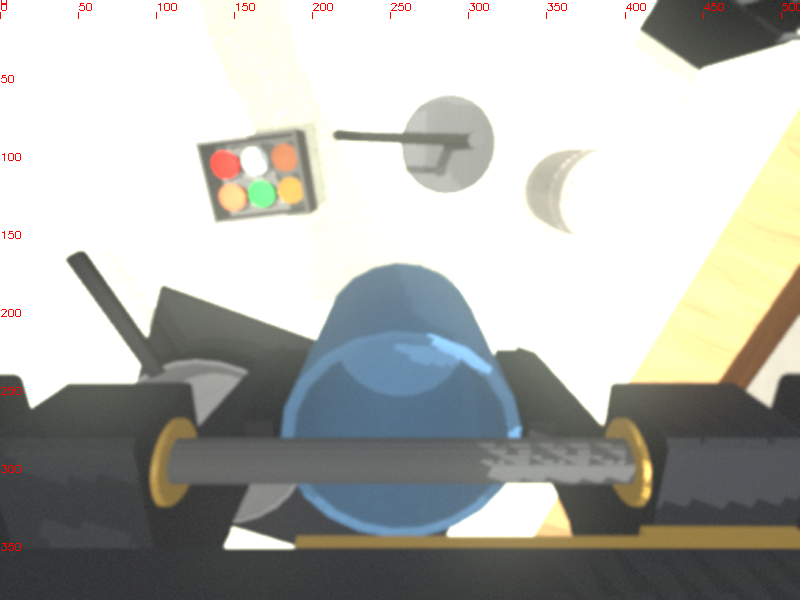

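The wrist view shows the hook clearly: tip end at px (214,86), post end at about (302,90), foot centre (287,92). The predictions were within about 3 px. I'll refine this numerically. That also uses up the picture budget, so no more views.

Run:
```python
from wr import *; from fit import W
from scipy.optimize import least_squares
T=np.load('pics/w7.npy'); im=cv2.imread('pics/w7_raw.png'); g=im.mean(2)
print([int(x) for x in g[86:92,:].min(0)[206:312:2]])
obs=[]
for u in range(218,300,8):
    col=g[78:100,u]; w=np.clip(np.percentile(col,60)-25-col,0,None); v=(w*np.arange(78,100)).sum()/w.sum(); obs.append((u,v))
print([(u,round(float(v),1)) for u,v in obs])
# foot circle
F=(187.4,)
for u,v in obs[:1]+obs[-1:]: print(onz('wrist',(u,v),.2,T).round(4))
P=np.array([onz('wrist',o,.2,T)[:2] for o in obs]); d=np.linalg.svd(P-P.mean(0))[2][0]; d*=np.sign(d[0]); print('yaw',np.arctan2(d[1],d[0]),'pt',P.mean(0))
print('foot',onz('wrist',(287.4,92.2),.012,T).round(4)); print('tipend',onz('wrist',(213.5,86),.218,T).round(4))
# mug rim: hand
print('rim pred px for tool x offsets',[proj('wrist',(np.array([.5843,-.4015,.397+.041])+np.array([-np.sin(.382),np.cos(.382),0])*o)+[0,0,0],T).round(1).tolist() for o in (-.034,.034)])
print([(v,int(g[v,256])) for v in range(160,226,4)])
M=((im[:,:,0].astype(int)>im[:,:,2].astype(int)+25)); r=np.where(M[:,256])[0]; print('blue col',r.min(),r.max())
```

```text
[160, 158, 158, 136, 79, 65, 64, 64, 63, 65, 64, 64, 67, 69, 69, 71, 71, 70, 70, 69, 69, 71, 69, 71, 71, 71, 71, 69, 69, 70, 69, 68, 69, 68, 68, 68, 68, 68, 68, 67, 67, 66, 66, 67, 66, 67, 71, 91, 105, 106, 105, 105, 104]
[(218, 86.0), (226, 86.6), (234, 87.0), (242, 87.4), (250, 87.6), (258, 88.1), (266, 88.2), (274, 88.6), (282, 89.1), (290, 91.0), (298, 90.9)]
[ 0.5093 -0.334   0.2   ]
[ 0.5968 -0.3046  0.2   ]
yaw 0.3274399005953738 pt [ 0.55283582 -0.31906558]
foot [ 0.6028 -0.2988  0.012 ]
tipend [ 0.5071 -0.3357  0.218 ]
rim pred px for tool x offsets [[257.8, 343.7], [258.2, 208.9]]
[(160, 163), (164, 165), (168, 126), (172, 85), (176, 83), (180, 79), (184, 76), (188, 74), (192, 74), (196, 72), (200, 73), (204, 72), (208, 70), (212, 80), (216, 83), (220, 90), (224, 92)]
blue col 191 341
```

Run:
```python
from wr import *; from plan import *
T=np.load('pics/w7.npy')
o=[(226,86.6),(234,87.0),(242,87.4),(250,87.6),(258,88.1),(266,88.2),(274,88.6),(282,89.1)]
P=np.array([onz('wrist',x,.2,T)[:2] for x in o]); d=np.linalg.svd(P-P.mean(0))[2][0]; d*=np.sign(d[0]); yw=np.arctan2(d[1],d[0]); print('yaw',yw,'pt',P.mean(0))
n=np.array([-d[1],d[0]])
for nm,q in (('foot',(.6028,-.2988)),('foot2',(.5987,-.2976)),('foot3',(.6014,-.3021)),('tip wrist',(.5071,-.3357)),('tip top',tuple(onz('top',(347.3,191.6),.22)[:2]))):
    r=np.array(q)-P.mean(0); print(nm,'along',r@d,'perp',r@n)
```

```text
yaw 0.3424379844998105 pt [ 0.54837017 -0.32038006]
foot along 0.0585158195256191 perp 0.002050399424584328
foot2 along 0.05505681175398316 perp 0.004557442550611908
foot3 along 0.056089016249981284 perp -0.0005879003804706736
tip wrist along -0.04401817512416037 perp -0.0005725647686513441
tip top along -0.042391908405942834 perp -0.0018541412260494698
```

Run:
```python
from plan import *
yw=.355; d=np.array([np.cos(yw),np.sin(yw)]); n=np.array([-d[1],d[0]]); S=np.array([.5456,-.3210])
A=S-.065*d+.048*n; B=S+.048*n; print(A,B)
plan([(*A,.36,yw,3.3),(*A,.205,yw,2.6),(*B,.205,yw,1.0),(*B,.180,yw,.5)])
```

```text
[ 0.46796864 -0.29858634] [ 0.52891566 -0.27599297]
2.78 -1.39 0.75 0.005; 2.78 -1.4 0.75 0.006; 2.77 -1.42 0.75 0.005; 2.76 -1.44 0.75 0.005; 2.75 -1.44 0.75 0.006; 0 -0 2.58 -0; 0 -0 2.59 -0; 0 -0 2.58 -0
0 -0 2.58 -0; 0 -0 2.59 -0; 0 -0 2.58 -0; 0 0.93 0 -0; 0 0.93 0 -0; 0 0.92 0 -0; 0 0.93 0 -0; 0 0.93 0 -0
0 0.93 0 -0; 0 0.93 0 -0; 0 -0 0.42 -0; 0 -0 0.41 -0; 0 -0 0.42 -0; 0 -0 0.42 -0; 0 -0 0.41 -0; 0 -0 0.42 -0
end [ 52.9 -27.6  18. ] 0.355
```

Request:
send_rows --moves "2.78 -1.4 0.75 0.005; 2.78 -1.4 0.75 0.006; 2.78 -1.42 0.75 0.005; 2.76 -1.44 0.75 0.005; 2.75 -1.44 0.75 0.006; 0 0 2.6 0; 0 0 2.6 0; 0 0 2.6 0"

```text
time_s: 29.53
eef_pos: [0.4679, -0.2985, 0.2821]
tool_rot: [0.001, 0.571, 0.821, 0.001]
wrist_force: [1.3, -0.2, -1.8]
width: 0.068
gripper_force: 25.0
```

Request:
send_rows --moves "0 0 2.6 0; 0 0 2.6 0; 0 0 2 0; 0 0 0.5 0; 0 0 0 0; 0 0 0 0; 0 0 0 0; 0 0 0 0"

```text
time_s: 30.2
eef_pos: [0.4685, -0.3003, 0.2066]
tool_rot: [0.001, 0.572, 0.82, 0.0]
wrist_force: [-0.3, -0.1, -2.0]
width: 0.068
gripper_force: 25.0
```

Run:
```python
from wr import *; from plan import *
s=st()
yw=.355; d=np.array([np.cos(yw),np.sin(yw)]); n=np.array([-d[1],d[0]]); S=np.array([.5456,-.3210]); A=S-.065*d+.048*n;B=S+.048*n
plan([(*A,.205,yw,2.6),(*B,.205,yw,1.0)])
for c in ('scene','top'):
    im=manip.snapshot(c)[:,:,::-1]; cv2.imwrite(f'pics/h_{c}.png',im)
    M=((im[:,:,0].astype(int)>im[:,:,2].astype(int)+22)&(im[:,:,0].astype(int)>im[:,:,1].astype(int)+6)).astype(np.uint8)
    nn,l,q,cc=cv2.connectedComponentsWithStats(M); print(c,[(q[i].tolist(),cc[i].round(1).tolist()) for i in range(1,nn) if q[i,4]>25])
    p=np.array(s['eef_pos']); t=-0.047-.001
    X=np.array([-np.sin(yw),np.cos(yw),0])
    for nm,off,z in (('mug c',-.001,-.041+.041),('hole c',-.048,.004)): print(nm,proj(c,p+X*off+[0,0,z]).round(1))
```

```text
t 30.2 pos [ 0.4685 -0.3003  0.2066] yaw 0.353 F [-0.3 -0.1 -2. ] w 0.06797274996096651 gf 25.006757337832823 j [ 0.    0.48  0.65  1.85 -0.36  0.93  1.16]
0.18 0.01 0.16 -0.002; -0 0.93 0 0; -0 0.93 0 0; -0 0.93 0 0; -0 0.93 0 0; -0 0.92 0 0; -0 0.93 0 0; -0 0.93 0 0
end [ 52.89 -27.6   20.5 ] 0.355
scene [([150, 0, 11, 5, 28], [155.4, 2.0]), ([375, 10, 9, 13, 31], [378.6, 15.3]), ([361, 97, 17, 21, 197], [367.8, 106.7]), ([165, 102, 9, 6, 28], [169.5, 105.1]), ([168, 104, 22, 35, 293], [182.0, 125.2]), ([316, 120, 15, 11, 75], [323.4, 124.3])]
mug c [176.2 120.2]
hole c [159.5 116.8]
top []
mug c [334.8 205.7]
hole c [349.8 200.1]
```

Request:
send_rows --moves "0.18 0 0.15 0; 0 0.5 0 0; 0 0.6 0 0; 0 0.6 0 0; 0 0.6 0 0; 0 0.6 0 0; 0 0.3 0 0; 0 0 0 0"

```text
time_s: 30.97
eef_pos: [0.498, -0.2865, 0.2035]
tool_rot: [0.0, 0.571, 0.821, 0.0]
wrist_force: [-0.1, 0.1, -2.5]
width: 0.0684
gripper_force: 25.0
```

Request:
send_rows --moves "0 0.5 0 0; 0 0.6 0 0; 0 0.6 0 0; 0 0.6 0 0; 0 0.6 0 0; 0 0.4 0 0; 0 0 0 0; 0 0 0 0"

```text
time_s: 31.63
eef_pos: [0.528, -0.2756, 0.2035]
tool_rot: [-0.0, 0.572, 0.82, -0.0]
wrist_force: [-0.2, -0.4, -2.6]
width: 0.0683
gripper_force: 25.0
```

Run:
```python
from plan import *
s=st()
```

```text
t 31.6333 pos [ 0.528  -0.2756  0.2035] yaw 0.353 F [-0.2 -0.4 -2.6] w 0.06827520799783764 gf 25.006698179713567 j [-0.04  0.55  0.62  1.75 -0.38  0.97  1.08]
```

Request:
send_rows --moves "0 0 0.4 0; 0 0 0.5 0; 0 0 0.5 0; 0 0 0.4 0; 0 0 0.2 0; 0 0 0 0; 0 0 0 0; 0 0 0 0"

```text
time_s: 32.3
eef_pos: [0.5281, -0.2758, 0.1838]
tool_rot: [0.0, 0.572, 0.82, 0.0]
wrist_force: [0.7, -0.3, -1.8]
width: 0.0682
gripper_force: 25.0
```

Request:
send_rows --moves "0 0 0.1 0; 0 0 0.1 0; 0 0 0.1 0; 0 0 0.1 0; 0 0 0 0; 0 0 0 0; 0 0 0 0; 0 0 0 0"

```text
time_s: 32.97
eef_pos: [0.528, -0.2757, 0.1797]
tool_rot: [0.0, 0.572, 0.82, 0.0]
wrist_force: [0.6, -0.7, -2.8]
width: 0.0679
gripper_force: 25.0
```

Request:
send_rows --moves "0 0 0.1 0; 0 0 0.1 0; 0 0 0.1 0; 0 0 0 0; 0 0 0 0; 0 0 0 0; 0 0 0 0; 0 0 0 0"

```text
time_s: 33.63
eef_pos: [0.5284, -0.2763, 0.177]
tool_rot: [0.001, 0.572, 0.82, -0.0]
wrist_force: [1.3, -2.0, 2.9]
width: 0.0683
gripper_force: 25.0
```

Contact came at the expected height, so the top bar rests on the hook arm. I ease the grip and let the mug pivot down part way before releasing.

Request:
send_rows --moves "0 0 0 0; 0 0 0 0; 0 0 0.2 0; 0 0 0.2 0; 0 0 0.2 0; -0.05 0 0.2 0; -0.05 0 0.2 0; 0 0 0 0" --newtons 6

```text
time_s: 34.3
eef_pos: [0.5281, -0.2764, 0.166]
tool_rot: [-0.0, 0.572, 0.82, -0.0]
wrist_force: [-0.3, 0.1, -0.7]
width: 0.0691
gripper_force: 6.0
```

Request:
send_rows --moves "0 0 0.2 0; -0.05 0 0.2 0; -0.05 0 0.2 0; 0 0 0.1 0; 0 0 0 0; 0 0 0 0; 0 0 0 0; 0 0 0 0" --newtons 4

```text
time_s: 34.97
eef_pos: [0.5285, -0.2773, 0.1595]
tool_rot: [-0.0, 0.572, 0.82, 0.0]
wrist_force: [-0.1, 0.8, -2.0]
width: 0.069
gripper_force: 4.0
```

Request:
send_rows --moves "0 0 0 0; 0 0 0 0; 0 0 0 0; 0 0 0 0; 0 0 0 0; 0 0 0 0; 0 0 0 0; 0 0 0 0" --newtons 3

```text
time_s: 35.63
eef_pos: [0.5287, -0.2775, 0.1596]
tool_rot: [0.0, 0.572, 0.82, 0.0]
wrist_force: [-0.5, 0.4, -2.3]
width: 0.0687
gripper_force: 3.0
```

Before letting go I'll do a small tug test: pulling away from the arm should meet the hook inside the handle.

Request:
send_rows --moves "0 0 0 0; 0 0 0 0; 0.3 0 0 0; 0.3 0 0 0; 0.3 0 0 0; 0.3 0 0 0; 0.3 0 0 0; 0 0 0 0" --newtons 12

```text
time_s: 36.3
eef_pos: [0.5272, -0.2706, 0.1635]
tool_rot: [0.008, 0.573, 0.819, -0.002]
wrist_force: [4.7, -14.5, 5.6]
width: 0.0686
gripper_force: 12.0
```

Request:
send_rows --moves "-0.3 0 0 0; -0.3 0 0 0; -0.3 0 0 0; -0.3 0 0 0; -0.3 0 0 0; 0 0 0 0; 0 0 0 0; 0 0 0 0"

```text
time_s: 36.97
eef_pos: [0.5283, -0.2769, 0.1592]
tool_rot: [-0.001, 0.572, 0.82, 0.0]
wrist_force: [-0.3, 1.1, -0.6]
width: 0.0687
gripper_force: 12.0
```

The tug met 15 N back toward the arm, so the handle is captive on the hook. Releasing.

Request:
send_rows --moves "0 0 0 0; 0 0 0 0; 0 0 0 0; 0 0 0 0; 0 0 0 0; 0 0 0 0; 0 0 0 0; 0 0 0 0" --newtons 3

```text
time_s: 37.63
eef_pos: [0.5286, -0.2776, 0.1596]
tool_rot: [0.0, 0.572, 0.82, -0.0]
wrist_force: [-1.2, 0.4, -1.5]
width: 0.0691
gripper_force: 3.0
```

Request:
send_rows --moves "0 0 0 0; 0 0 0 0; 0 0 0 0; 0 0 0 0; 0 0 0 0; 0 0 0 0; 0 0 0 0; 0 0 0 0" --gripper 1

```text
time_s: 38.3
eef_pos: [0.5287, -0.2776, 0.1596]
tool_rot: [0.0, 0.572, 0.82, 0.0]
wrist_force: [-0.1, -0.1, 0.6]
width: 0.0879
gripper_force: 0.0
```

Request:
send_rows --moves "0 0 0 0; 0 0 0 0; 0 0 0 0; 0 0 0 0; 0 0 0 0; 0 0 0 0; 0 0 0 0; 0 0 0 0"

```text
time_s: 38.97
eef_pos: [0.5287, -0.2775, 0.1596]
tool_rot: [0.0, 0.572, 0.82, 0.0]
wrist_force: [-0.2, 0.4, -0.5]
width: 0.0883
gripper_force: 0.0
```

Request:
send_rows --moves "0 0 -0.5 0; 0 0 -1 0; 0 0 -1.5 0; 0 0 -2 0; 0 0 -2.5 0; 0 0 -3 0; 0 0 -3 0; 0 0 -1 0"

```text
time_s: 39.63
eef_pos: [0.53, -0.2791, 0.31]
tool_rot: [0.003, 0.572, 0.82, 0.001]
wrist_force: [0.6, -0.4, 1.7]
width: 0.088
gripper_force: 0.0
```

Request:
send_rows --moves "3 0 -1 0; 4 0 0 0; 4 0 0 0; 4 0 0 0; 2 0 0 0; 0 0 0 0; 0 0 0 0; 0 0 0 0"

```text
time_s: 40.3
eef_pos: [0.4702, -0.1191, 0.315]
tool_rot: [0.001, 0.572, 0.82, 0.0]
wrist_force: [0.5, -0.2, 0.8]
width: 0.0879
gripper_force: 0.0
```

Run:
```python
from wr import *; from plan import *
st()
for c in ('top','scene','wrist'):
    T=wT() if c=='wrist' else None
    im=manip.snapshot(c)[:,:,::-1].astype(int); cv2.imwrite(f'pics/f_{c}.png',im)
    print(c,'mug',[(round(d['conf'],2),np.round(d['extent']).tolist()) for d in manip.spot_in(c,'mug')],'stand',[(round(d['conf'],2),np.round(d['extent']).tolist()) for d in manip.spot_in(c,'stand')][:1])
    print('lever',[(round(d['conf'],2),np.round(d['extent']).tolist()) for d in manip.spot_in(c,'lever_tip')][:2])
    M=((im[:,:,0]>im[:,:,2]+22)&(im[:,:,0]>im[:,:,1]+6)).astype(np.uint8)
    nn,l,q,cc=cv2.connectedComponentsWithStats(M); print([(q[i].tolist(),cc[i].round(1).tolist()) for i in range(1,nn) if q[i,4]>40])
    for P in ((.5456,-.321,.2),(.535,-.30,.16)): print(proj(c,P,T).round(1))
```

```text
t 40.3 pos [ 0.4702 -0.1191  0.315 ] yaw 0.352 F [ 0.5 -0.2  0.8] w 0.08794075590323465 gf 0.0 j [-0.44  0.19  0.68  1.9  -0.13  1.1   0.65]
top mug [(0.67, [322.0, 169.0, 354.0, 200.0]), (0.66, [164.0, 255.0, 186.0, 285.0])] stand [(0.56, [321.0, 171.0, 355.0, 195.0])]
lever [(0.64, [131.0, 211.0, 147.0, 217.0]), (0.55, [122.0, 110.0, 160.0, 147.0])]
[([319, 170, 36, 26, 589], [335.0, 181.9])]
[340.5 180. ]
[331.3 185.2]
scene mug [(0.6, [141.0, 130.0, 181.0, 168.0]), (0.55, [354.0, 166.0, 381.0, 201.0])] stand [(0.97, [135.0, 121.0, 178.0, 213.0])]
lever [(0.57, [372.0, 173.0, 391.0, 202.0])]
[([361, 97, 16, 21, 184], [367.7, 106.2]), ([311, 120, 24, 12, 123], [323.4, 124.5]), ([140, 133, 43, 34, 813], [163.3, 149.8])]
[153.3 137.2]
[164.  147.4]
wrist mug [(0.89, [236.0, 306.0, 282.0, 344.0])] stand [(0.91, [259.0, 236.0, 319.0, 342.0])]
lever [(0.28, [258.0, 237.0, 317.0, 344.0])]
[([235, 310, 49, 33, 1301], [259.0, 326.0])]
[257.7 356.1]
[255.5 315.2][ WARN:0@0.616] global loadsave.cpp:1063 imwrite_ Unsupported depth image for selected encoder is fallbacked to CV_8U.
```

The mug hangs at the hook (top px (335,182), scene px (163,150)). I'll wait a moment, check that it has settled, and check that the bystanders haven't moved.

Request:
send_rows --moves "0 0 0 0; 0 0 0 0; 0 0 0 0; 0 0 0 0; 0 0 0 0; 0 0 0 0; 0 0 0 0; 0 0 0 0"

```text
time_s: 41.57
eef_pos: [0.4699, -0.118, 0.3146]
tool_rot: [0.0, 0.572, 0.82, 0.0]
wrist_force: [-0.7, 0.2, -0.7]
width: 0.088
gripper_force: 0.0
```

Request:
send_rows --moves "0 0 0 0; 0 0 0 0; 0 0 0 0; 0 0 0 0; 0 0 0 0; 0 0 0 0; 0 0 0 0; 0 0 0 0"

```text
time_s: 42.23
eef_pos: [0.4699, -0.118, 0.3146]
tool_rot: [0.0, 0.572, 0.82, -0.0]
wrist_force: [-0.2, 0.8, 0.7]
width: 0.0883
gripper_force: 0.0
```

Run:
```python
from wr import *; from plan import *
for c in ('top','scene'):
    im=manip.snapshot(c)[:,:,::-1].astype(int)
    M=((im[:,:,0]>im[:,:,2]+22)&(im[:,:,0]>im[:,:,1]+6)).astype(np.uint8)
    nn,l,q,cc=cv2.connectedComponentsWithStats(M); print(c,[(q[i].tolist(),cc[i].round(1).tolist()) for i in range(1,nn) if q[i,4]>300])
    for b in ('sugar_jar','spoon','pod_caddy','kettle','canister','cutlery_pot','bowl','lever_tip'):
        print(b,[np.round(d['extent']).astype(int).tolist() for d in manip.spot_in(c,b)][:1],end=' ')
    print()
st()
```

```text
top [([316, 171, 37, 25, 580], [331.8, 183.0])]
sugar_jar [[216, 141, 236, 165]] spoon [[206, 209, 247, 227]] pod_caddy [[337, 206, 378, 249]] kettle [[169, 77, 217, 136]] canister [[310, 106, 340, 142]] cutlery_pot [[237, 82, 281, 129]] bowl [[121, 108, 160, 146]] lever_tip [[131, 211, 151, 219]] 
scene [([139, 133, 41, 33, 785], [161.4, 149.7])]
sugar_jar [[232, 245, 259, 279]] spoon [[260, 186, 304, 217]] pod_caddy [[148, 116, 179, 144]] kettle [[224, 273, 282, 364]] canister [[102, 195, 142, 252]] cutlery_pot [[139, 236, 206, 311]] bowl [[298, 320, 353, 365]] lever_tip [[370, 172, 391, 204]] 
t 43.1333 pos [ 0.4699 -0.118   0.3146] yaw 0.353 F [ 0.2 -0.2 -0.2] w 0.08825743157344695 gf 0.0 j [-0.44  0.19  0.68  1.9  -0.13  1.1   0.65]
```

Request:
send_rows --moves "0 0 0 0; 0 0 0 0; 0 0 0 0; 0 0 0 0; 0 0 0 0; 0 0 0 0; 0 0 0 0; 0 0 0 0"

```text
time_s: 43.8
eef_pos: [0.4699, -0.118, 0.3146]
tool_rot: [0.0, 0.572, 0.82, 0.0]
wrist_force: [0.2, -0.0, 0.1]
width: 0.0883
gripper_force: 0.0
```

Request:
send_rows --moves "0 0 0 0; 0 0 0 0; 0 0 0 0; 0 0 0 0; 0 0 0 0; 0 0 0 0; 0 0 0 0; 0 0 0 0"

```text
time_s: 44.47
eef_pos: [0.4699, -0.118, 0.3146]
tool_rot: [0.0, 0.572, 0.82, 0.0]
wrist_force: [-0.4, -0.3, 1.1]
width: 0.0882
gripper_force: 0.0
```

Request:
send_rows --moves "0 0 0 0; 0 0 0 0; 0 0 0 0; 0 0 0 0; 0 0 0 0; 0 0 0 0; 0 0 0 0; 0 0 0 0"

```text
time_s: 45.13
eef_pos: [0.4699, -0.118, 0.3146]
tool_rot: [0.0, 0.572, 0.82, 0.0]
wrist_force: [-0.4, -0.2, -0.1]
width: 0.0878
gripper_force: 0.0
```

Run:
```python
from wr import *
for k in range(8):
    im=manip.snapshot('top')[:,:,::-1].astype(int)
    M=((im[:,:,0]>im[:,:,2]+22)&(im[:,:,0]>im[:,:,1]+6)).astype(np.uint8)
    nn,l,q,cc=cv2.connectedComponentsWithStats(M); print(manip.sense()['time_s'],[(q[i].tolist(),cc[i].round(1).tolist()) for i in range(1,nn) if q[i,4]>300])
```

```text
45.1833 [([317, 170, 37, 26, 589], [333.4, 182.4])]
45.2333 [([317, 170, 37, 26, 589], [333.4, 182.4])]
45.2833 [([317, 170, 37, 26, 590], [333.4, 182.4])]
45.3333 [([317, 170, 37, 26, 587], [333.4, 182.4])]
45.3833 [([317, 170, 37, 26, 589], [333.4, 182.4])]
45.4333 [([317, 170, 37, 26, 587], [333.3, 182.4])]
45.4833 [([317, 170, 37, 26, 587], [333.3, 182.4])]
45.5333 [([317, 170, 37, 26, 586], [333.4, 182.5])]
```

The mug is at rest on the hook, the lever is up, and the robot is touching nothing.

```bash
python3 -c "
from workcell import manip
print(manip.close_job())"
```

```text
the job is handed in; nothing more can be done
None
```

I handed the job in at about 45.5 s: the lever is up at its stop, and the blue mug was stood on the counter, released, then hung at rest by its handle on the hook; the other things show no visible shift, but I viewed 11 pictures, one over the limit of 10.

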